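Lay the second layer of the ingot stack

ROBOT

A 6-joint arm with a two-finger parallel gripper is mounted at the origin on the work surface. World frame = base frame: x ahead of the robot, y to its left, z up, the work surface at z = 0. Lengths are in m, angles in rad, forces in N, time in s.
With the tool pointing down it reaches from about 0.25 to 0.725 m from the base axis. Payload 4 kg.
Tool frame: the origin (TCP) lies between the finger pads; the fingertips stand 8 mm ahead of it and the grasp point (between the pads) lies 11 mm behind it; z points along the fingers, y is the direction in which the jaws open and shut (so a half turn about z gives the same grasp; the last joint's range is limited). The gripper opens to 85 mm and grips with 20 to 120 N. Pads are 22 mm wide; open, the fingers measure 114 mm over their backs; the gripper's body (76 mm by 85 mm) begins 54 mm behind the grasp point. The pads swing forward as they close: fully open they stand 13 mm farther back than shut.
Start: joints at [1.221, 0.241, 0.005, 1.335, 0, 1.571], TCP at [0.171, 0.47, 0.239] pointing down, gripper open.
Joint ranges: [-2.72, 2.72], [-1.05, 1.87], [-1.09, 1.28], [-1.99, 2.15], [-1.42, 1.44], [-3.14, 3.14]. Speed limits (rad/s): [2.79, 2.79, 3.14, 3.14, 3.14, 3.14].

INTERFACE

Orientations are given as a unit quaternion [x, y, z, w].
In Python, from workcell import * gives the robot as it stands.
- The arm moves only by the tool send_rows, never from a script. Its argument "increments" is a list that holds one entry, the list of rows, each a list of 6 numbers: the shift along the tool's x, y, z in units of 50 mm (1.0 is 50 mm), then the turn, a rotation vector about the tool's x, y, z in units of 10 degrees (1.0 is 10 degrees). In form: [[[x, y, z, ax, ay, az], ...]]. A call has 1 to 8 rows; each row shifts and turns the commanded pose from where the row before left it, along the tool's axes as they then stand; what a row does not reach is not made up. A row lasts 1/8 s, in which the tool goes at most 62.5 mm and 10.7 degrees, less where a joint would pass 70% of its speed; a pose out of reach is approached as far as the arm can. A call with a number of a shift or a turn outside -1 to 1 is refused whole. A call with a gripper value outside its range is refused whole. "grip" is the closure, from 0 (fully open) to 1 (shut), set as the call begins (left out, the last holds). The fingers move at their own pace and stop on an object; the grip force is fixed at half the most. Time passes only in rows, so rows that do not move let the fingers close. It gives the time, the measured TCP pose, the force and the opening at its end, in the units of the state.
- get_obs(): the state, without advancing time (a new reading comes with each control period).
- camera(name): name is "scene" or "top"; returns a dict with "color" (400x640x3 uint8, red, green, blue), "z_map" (400x640 float32, m along the optical axis (not along the pixel's ray), 0 where there is no reading), "intrinsics" (3x3 intrinsics, pixels), "pose" (4x4, takes a point from camera to world coordinates). Camera axes: x right, y down, z forward; pixel columns grow to the right and rows downward; lengths in m; the calibration is good to about 2 mm. A picture is of the moment at which its call begins.
- job_done(): hands the job in, once; it reports no verdict.
The state is a dict: "clock": time; "joint_pos": joint angles; "joint_vel": joint speeds; "tau": joint torques, N m; "eef_pos": TCP position; "tool_rot": TCP orientation; "ft_force": force on the tool from outside, world axes, zero at the start; "ft_torque": the same for the moment, N m; "grip_width": finger opening in m.
Only numpy, scipy, OpenCV 4.12 (cv2) and the standard library are available. Lean on these libraries where they do the work, as an engineer would, in place of code of your own. Each camera call takes 0.05 s, during which the arm holds its last target.

TASK

Lay the second layer of the aluminium ingot stack on the wooden skid: put the three loose ingots from the bench side by side across the bottom layer, at right angles to it, each kept the way up it lies now, with the upside-down one in the middle so that the sloping sides nest. Set them down without dropping them, then shove them up snug against each other, so that the layer ends flat, with no gaps, ends even and centred over the layer below. Leave the bottom layer where it is and do not knock anything else on the bench.

Things in the scene. Friction and masses are not known exactly. Their poses are not given: they have to be found in the camera images.
- skid: small wooden skid fixed to the bench, 210 (x) x 190 (y) x 22 high, flat deck; origin at bench level under its centre; the three ingots of the bottom layer lie on it along its x axis, so the second layer's ingots must lie along its y axis. The bottom layer is centred on the skid, 180 long (x), 139 wide (y), and its flat top is 54 above the bench, so an ingot of the second layer has its centre 70 above the bench
- plain_a_c (a point): centre (16 above its underside) of a loose cast aluminium ingot lying on the bench right way up, wide face down. Every ingot is the same tapered bar: wide face 180 x 50, narrow face 168 x 38 with three small notches across it, 32 tall, plain sloping sides (width at half height 44), about 0.65 kg. x axis along its length, y across its width, z up. Ingots nested side by side, one upside down, have centres 44 apart
- plain_b_c (a point): centre of the second loose ingot lying right way up (wide face down) on the bench, same size and axes
- turned_c (a point): centre of the loose ingot that lies upside down on the bench (narrow face down, dull wide face up), same size; x axis along its length, y across its width, z up as it lies. Other equipment (vice, pump, column up to 380 tall, mould, bins) stands fixed along the bench's sides and far edge, clear of the ingots
- low_left_c (a point): centre of a bottom-layer ingot, right way up (wide face down), on the skid's +y side; same size, x axis along its length, z up; loose, centre 38 above the bench
- low_mid_c (a point): centre of a bottom-layer ingot, upside down (wide face up), in the middle; same size, x axis along its length, z up; loose, centre 38 above the bench
- low_right_c (a point): centre of a bottom-layer ingot, right way up, on the skid's -y side; same size, x axis along its length, z up; loose, centre 38 above the bench
- spring: bystander, loose: black coil spring from a shock absorber, standing, 71 across and 100 tall; origin at its foot
- damper: bystander, loose: aluminium shock absorber with its side reservoir, lying, 270 long, 95 wide, 52 tall; origin at bench level under its body
- spanner: bystander, loose: combination spanner lying flat, 200 long; origin under its middle
- hammer: bystander, loose: hand hammer lying down, 280 long; origin at bench level under its middle
- grease_tin: bystander, loose: closed steel tin, 72 across, 90 tall; origin at its foot
- cup: bystander, loose: steel cup, 76 across, 70 tall; origin at its foot
Things that resemble listed ones, but are neither listed nor needed, are in the scene too. Leave any red or yellow look-alike of the part that bears plain_a_c alone.

How it is judged:
On the way, in this order (a step that is already met when the one before it is completed fails the run):
1. one of the loose ingots lies across the bottom layer, let go (((z of plain_a_c in the frame of skid between 0.062 and 0.08 m and x of plain_a_c in the frame of skid between -0.12 and 0.12 m and y of plain_a_c in the frame of skid between -0.05 and 0.05 m and angle between plain_a_c's own z axis and vertical below 0.12 rad and angle between the x axis of plain_a_c and the y axis of skid, either way round below 0.35 rad and contact force between the fingers and plain_a below 0.1 N) or (z of plain_b_c in the frame of skid between 0.062 and 0.08 m and x of plain_b_c in the frame of skid between -0.12 and 0.12 m and y of plain_b_c in the frame of skid between -0.05 and 0.05 m and angle between plain_b_c's own z axis and vertical below 0.12 rad and angle between the x axis of plain_b_c and the y axis of skid, either way round below 0.35 rad and contact force between the fingers and plain_b below 0.1 N) or (z of turned_c in the frame of skid between 0.062 and 0.08 m and x of turned_c in the frame of skid between -0.12 and 0.12 m and y of turned_c in the frame of skid between -0.05 and 0.05 m and angle between turned_c's own z axis and vertical below 0.12 rad and angle between the x axis of turned_c and the y axis of skid, either way round below 0.35 rad and contact force between the fingers and turned below 0.1 N))), for 0.2 s.
2. two of them lie across the bottom layer, let go ((((z of plain_a_c in the frame of skid between 0.062 and 0.08 m and x of plain_a_c in the frame of skid between -0.12 and 0.12 m and y of plain_a_c in the frame of skid between -0.05 and 0.05 m and angle between plain_a_c's own z axis and vertical below 0.12 rad and angle between the x axis of plain_a_c and the y axis of skid, either way round below 0.35 rad and contact force between the fingers and plain_a below 0.1 N) and (z of plain_b_c in the frame of skid between 0.062 and 0.08 m and x of plain_b_c in the frame of skid between -0.12 and 0.12 m and y of plain_b_c in the frame of skid between -0.05 and 0.05 m and angle between plain_b_c's own z axis and vertical below 0.12 rad and angle between the x axis of plain_b_c and the y axis of skid, either way round below 0.35 rad and contact force between the fingers and plain_b below 0.1 N)) or ((z of plain_a_c in the frame of skid between 0.062 and 0.08 m and x of plain_a_c in the frame of skid between -0.12 and 0.12 m and y of plain_a_c in the frame of skid between -0.05 and 0.05 m and angle between plain_a_c's own z axis and vertical below 0.12 rad and angle between the x axis of plain_a_c and the y axis of skid, either way round below 0.35 rad and contact force between the fingers and plain_a below 0.1 N) and (z of turned_c in the frame of skid between 0.062 and 0.08 m and x of turned_c in the frame of skid between -0.12 and 0.12 m and y of turned_c in the frame of skid between -0.05 and 0.05 m and angle between turned_c's own z axis and vertical below 0.12 rad and angle between the x axis of turned_c and the y axis of skid, either way round below 0.35 rad and contact force between the fingers and turned below 0.1 N)) or ((z of plain_b_c in the frame of skid between 0.062 and 0.08 m and x of plain_b_c in the frame of skid between -0.12 and 0.12 m and y of plain_b_c in the frame of skid between -0.05 and 0.05 m and angle between plain_b_c's own z axis and vertical below 0.12 rad and angle between the x axis of plain_b_c and the y axis of skid, either way round below 0.35 rad and contact force between the fingers and plain_b below 0.1 N) and (z of turned_c in the frame of skid between 0.062 and 0.08 m and x of turned_c in the frame of skid between -0.12 and 0.12 m and y of turned_c in the frame of skid between -0.05 and 0.05 m and angle between turned_c's own z axis and vertical below 0.12 rad and angle between the x axis of turned_c and the y axis of skid, either way round below 0.35 rad and contact force between the fingers and turned below 0.1 N)))), for 0.2 s.
3. all three lie across the bottom layer, let go (z of plain_a_c in the frame of skid between 0.062 and 0.08 m and x of plain_a_c in the frame of skid between -0.12 and 0.12 m and y of plain_a_c in the frame of skid between -0.05 and 0.05 m and angle between each of plain_a_c, plain_b_c, turned_c's own z axis and vertical below 0.12 rad and angle between the x axis of each of plain_a_c, plain_b_c, turned_c and the y axis of skid, either way round below 0.35 rad and contact force between the fingers and plain_a below 0.1 N and z of plain_b_c in the frame of skid between 0.062 and 0.08 m and x of plain_b_c in the frame of skid between -0.12 and 0.12 m and y of plain_b_c in the frame of skid between -0.05 and 0.05 m and contact force between the fingers and plain_b below 0.1 N and z of turned_c in the frame of skid between 0.062 and 0.08 m and x of turned_c in the frame of skid between -0.12 and 0.12 m and y of turned_c in the frame of skid between -0.05 and 0.05 m and contact force between the fingers and turned below 0.1 N), for 0.2 s.
At the end, for the whole second after the job is handed in: The three lie flat on the bottom layer (tilt under 0.06 rad), same way up, square across it (0.12 rad), upside-down one in the middle and over the centre (25 mm each way), nested pitch at most 49 mm, ends even to 15 mm; bottom layer moved under 20 mm; all let go and at rest (z of plain_a_c in the frame of skid between 0.066 and 0.075 m and angle between each of plain_a_c, plain_b_c, turned_c's own z axis and vertical below 0.06 rad and angle between the x axis of each of plain_a_c, plain_b_c, turned_c and the y axis of skid, either way round below 0.12 rad and linear speed of each of plain_a, plain_b, turned below 0.02 m/s and angular speed of each of plain_a, plain_b, turned below 0.1 rad/s and z of plain_b_c in the frame of skid between 0.066 and 0.075 m and z of turned_c in the frame of skid between 0.066 and 0.075 m and x of turned_c in the frame of skid between -0.025 and 0.025 m and y of turned_c in the frame of skid between -0.025 and 0.025 m and (y of plain_a_c in the frame of turned_c between 0.036 and 0.049 m or y of plain_a_c in the frame of turned_c between -0.049 and -0.036 m) and x of plain_a_c in the frame of turned_c between -0.015 and 0.015 m and (y of plain_b_c in the frame of turned_c between 0.036 and 0.049 m or y of plain_b_c in the frame of turned_c between -0.049 and -0.036 m) and x of plain_b_c in the frame of turned_c between -0.015 and 0.015 m and horizontal distance between plain_a_c and plain_b_c above 0.07 m and distance of each of low_left_c, low_mid_c, low_right_c from where it was at the start of the episode below 0.02 m); the robot touches nothing.
It fails at once if a loose ingot is dropped or flung (faster than 0.6 m/s while no finger touches it, as after a fall of 20 mm) ((linear speed of plain_a above 0.6 m/s and contact force between the fingers and plain_a below 0.05 N) or (linear speed of plain_b above 0.6 m/s and contact force between the fingers and plain_b below 0.05 N) or (linear speed of turned above 0.6 m/s and contact force between the fingers and turned below 0.05 N)).
It fails at once if an ingot of the bottom layer is shifted by more than 20 mm (distance of any of low_left_c, low_mid_c, low_right_c from where it was at the start of the episode above 0.02 m).
It fails at once if another thing on the bench is knocked away by more than 25 mm (distance of any of spring, damper, spanner, hammer, grease_tin, cup from where it was at the start of the episode above 0.025 m).
It also fails if it takes over 72 s, if anything falls off the work surface, if the arm or the gripper's body presses on something with over 40 N, if the wrist force passes 120 N, or if a joint passes its speed limit or range.

## Working session

There is one attempt and no reset: what is moved stays moved. The work goes in short steps, Python scripts to look and compute and a tool call to move; the robot and the scene stay as the last step left them, time stands still between calls to the robot, and variables do not carry over. Pictures are saved under pics/ and viewed, and the job is handed in when it is done.

Besides the shell and the picture viewer there is one more tool, called after "Request:" by a JSON object that holds its "op" and its "data". send_rows: Moves the arm, as the interface text tells. Its arguments: {"type":"object","properties":{"increments":{"type":"array"},"grip":{"type":"number"}},"required":["increments"]}

```bash
ls; mkdir -p pics; python3 - <<'E'
from workcell import *
import cv2,numpy as np
o=get_obs(); print(o)
for n in("scene","top"):
    c=camera(n); cv2.imwrite(f"pics/{n}0.png",cv2.cvtColor(c["color"],cv2.COLOR_RGB2BGR)); np.savez(f"{n}0.npz",**c)
    print(n,c["intrinsics"],c["pose"])
E
```

```text
pics
{'clock': 0.0, 'joint_pos': array([ 1.22099489e+00,  2.41414731e-01,  3.72093017e-03,  1.33518674e+00,
       -2.08548393e-05,  1.57080419e+00]), 'joint_vel': array([-1.97476065e-03,  9.87721058e-04, -1.19732501e-03,  2.77370406e-05,
        9.04673558e-05,  5.95376931e-04]), 'tau': array([-4.85381988e-04, -3.72318399e+01,  2.52407330e+01,  1.68748229e-02,
       -7.56035865e-05,  4.24203307e-06]), 'eef_pos': array([0.17115168, 0.46914331, 0.2384108 ]), 'tool_rot': array([ 1.74014140e-01,  9.84742602e-01, -1.02802608e-03, -1.71065495e-04]), 'ft_force': array([ 0.40945859, -0.07225831,  0.31092007]), 'ft_torque': array([ 0.00147897, -0.03372075, -0.04136276]), 'grip_width': 0.08544925261883372}
scene [[483.85766003   0.         318.67915642]
 [  0.         483.85766003 205.95725909]
 [  0.           0.           1.        ]] [[-0.41560939  0.66727298 -0.61807411  1.42298088]
 [ 0.90951267  0.29932758 -0.28842625  0.39268717]
 [-0.00745242 -0.68201889 -0.73129659  1.11277974]
 [ 0.          0.          0.          1.        ]]
top [[399.25627665   0.         315.59598874]
 [  0.         399.25627665 202.77741194]
 [  0.           0.           1.        ]] [[ 3.93648134e-03 -9.93548494e-01  1.13339732e-01  3.39450293e-01]
 [-9.99991048e-01 -4.08698464e-03 -1.09556750e-03 -3.35612771e-02]
 [ 1.55171719e-03 -1.13334405e-01 -9.93555688e-01  1.57469455e+00]
 [ 0.00000000e+00  0.00000000e+00  0.00000000e+00  1.00000000e+00]]
```

View pics/scene0.png

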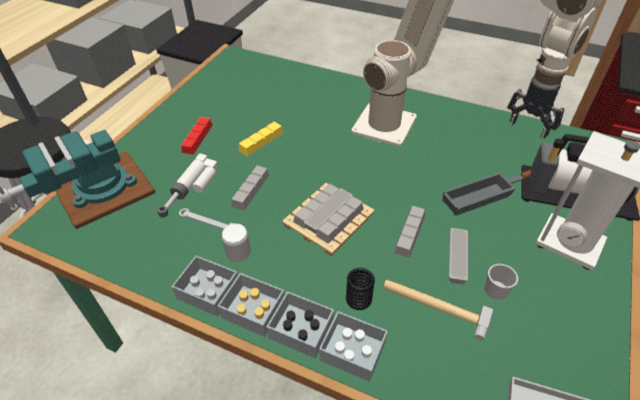

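View pics/top0.png

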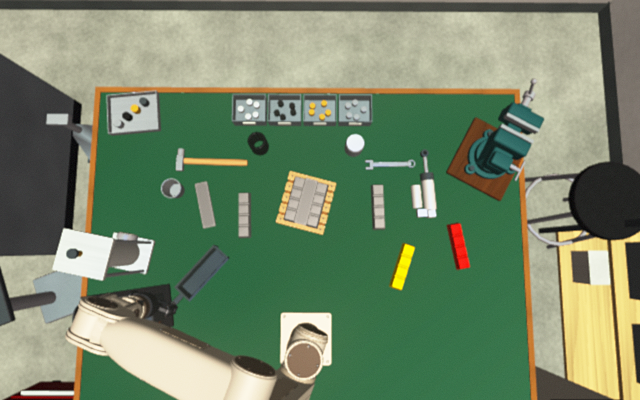

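In the top view the skid is at about (306,203). The notched loose grey ingots are at (243,214) and (378,206), the smooth dull upside-down one is at (205,204), and the yellow (402,266) and red (459,246) look-alikes stay untouched.

```bash
cat > h.py <<'E'
from workcell import *
import cv2,numpy as np
from scipy.spatial.transform import Rotation as R
def cloud(c):
    K=c["intrinsics"];T=c["pose"];z=c["z_map"];v,u=np.mgrid[:z.shape[0],:z.shape[1]]
    p=np.stack([(u-K[0,2])/K[0,0]*z,(v-K[1,2])/K[1,1]*z,z],-1)
    return p@T[:3,:3].T+T[:3,3]
def ray(c,uv,h):
    K=c["intrinsics"];T=c["pose"];d=np.array([(uv[0]-K[0,2])/K[0,0],(uv[1]-K[1,2])/K[1,1],1]);d=T[:3,:3]@d
    return T[:3,3]+d*((h-T[2,3])/d[2])
def blob(c,px,lo,hi,h,win=60,bg=None):
    P=cloud(c);m=((P[...,2]>lo)&(P[...,2]<hi)).astype(np.uint8)
    n,l=cv2.connectedComponents(m); i=l[px[1],px[0]]
    if i==0: return None
    mm=(l==i); v,u=np.nonzero(mm)
    Q=np.array([ray(c,(a,b),h)[:2] for a,b in zip(u,v)])
    r=cv2.minAreaRect((Q*1000).astype(np.float32))
    return r,Q.mean(0),np.median(P[mm][:,2]),mm.sum()
def show(n,i,box=None,s=1):
    c=camera(n);im=cv2.cvtColor(c["color"],cv2.COLOR_RGB2BGR)
    if box: im=im[box[1]:box[3],box[0]:box[2]]
    cv2.imwrite(f"pics/{n}{i}.png",cv2.resize(im,None,fx=s,fy=s,interpolation=cv2.INTER_CUBIC));return c
E
python3 - <<'E'
from h import *
c=dict(np.load("top0.npz"))
P=cloud(c)
print("bench z",P[250,300],P[150,300])
for n,px,lo,hi,h in[("A",(243,214),.022,.045,.032),("B",(378,206),.022,.045,.032),("T",(205,204),.022,.045,.032),("low",(306,203),.044,.07,.054),("skid",(306,203),.012,.07,.022)]:
    print(n,blob(c,px,lo,hi,h))
s=dict(np.load("scene0.npz"));P=cloud(s);print(P[150,300])
for n,px,lo,hi,h in[("A",(410,230),.022,.045,.032),("B",(250,186),.022,.045,.032),("T",(459,255),.022,.045,.032),("low",(333,212),.044,.07,.054)]:
    print(n,blob(s,px,lo,hi,h))
im=cv2.cvtColor(c["color"],cv2.COLOR_RGB2BGR)
cv2.imwrite("pics/crop.png",cv2.resize(im[140:270,150:440],None,fx=2.7,fy=2.7,interpolation=cv2.INTER_CUBIC))
E
```

```text
bench z [0.33268987 0.02499704 0.00147464] [0.73225962 0.0282976  0.00258191]
A (((469.12188720703125, 243.87742614746094), (168.0304718017578, 42.717445373535156), 1.4870129823684692), array([0.47091184, 0.24435681]), np.float64(0.030933502381653488), np.int64(461))
B (((504.32464599609375, -278.1907653808594), (164.80746459960938, 42.60918045043945), 1.1363728046417236), array([ 0.50365375, -0.27836997]), np.float64(0.03078837436600712), np.int64(441))
T (((508.94281005859375, 395.9720764160156), (178.87094116210938, 49.846805572509766), 12.774410247802734), array([0.50842886, 0.39591596]), np.float64(0.032459226511687866), np.int64(585))
low (((519.9318237304688, 2.84454345703125), (130.23085021972656, 179.07920837402344), 75.46437072753906), array([0.51912807, 0.00339691]), np.float64(0.053084805448865735), np.int64(1501))
skid (((522.3745727539062, 3.0844268798828125), (189.65673828125, 214.7705535888672), 75.43538665771484), array([0.51922014, 0.00401106]), np.float64(0.04951013459555731), np.int64(2496))
[ 0.26793053 -0.21639292  0.0037545 ]
A (((478.2200012207031, 247.685791015625), (179.28515625, 41.88953399658203), 1.5970568656921387), array([0.48015994, 0.2472075 ]), np.float64(0.030420340352231845), np.int64(641))
B (((512.57470703125, -274.329345703125), (179.37892150878906, 48.24608612060547), 1.5454823970794678), array([ 0.51502546, -0.27594947]), np.float64(0.03028948166359835), np.int64(534))
T (((512.9190063476562, 396.1904602050781), (184.0982208251953, 48.71116256713867), 12.768484115600586), array([0.51628365, 0.39758713]), np.float64(0.03169374843391726), np.int64(941))
low (((524.974609375, 7.048126220703125), (135.56033325195312, 183.1923828125), 75.51718139648438), array([0.52840799, 0.00611353]), np.float64(0.05298391009160186), np.int64(1949))
```

View pics/crop.png

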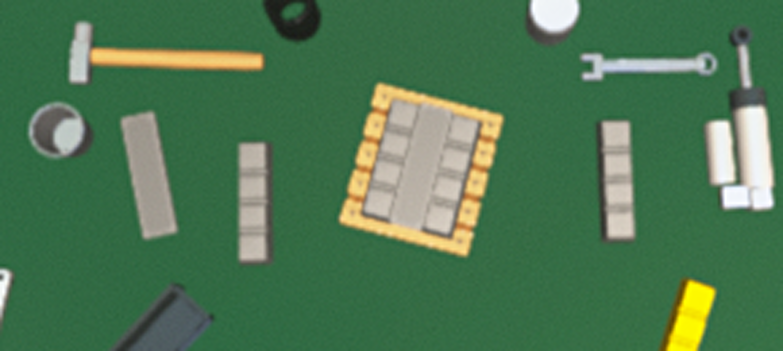

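The enlarged crop confirms it: the smooth, wide-faced bar at crop (148,175) is the upside-down ingot. The notched ones at (255,202) and (617,180) are the plain ingots. Next I refine the measurements and write a move helper.

```bash
cat >> h.py <<'E'
def yaw(q): y=R.from_quat(q).as_matrix()[:,1]; return np.degrees(np.arctan2(y[1],y[0]))
def plan(xyz,yw):
    """offset to target: turn (units about tool z), then shift in tool axes after that turn, plus tilt now"""
    o=get_obs();M=R.from_quat(o["tool_rot"]).as_matrix()
    dy=(yw-yaw(o["tool_rot"])+180)%360-180
    down=np.array([0,0,-1]); tl=np.degrees(M.T@np.cross(M[:,2],down))/10
    c,s=np.cos(np.radians(yw)),np.sin(np.radians(yw))
    Y=np.array([c,s,0]);X=np.cross(Y,down);N=np.stack([X,Y,down],1)
    d=N.T@(np.array(xyz)-o["eef_pos"])/.05
    print("t%.2f"%o["clock"],"at",o["eef_pos"].round(4),"yaw %.1f"%yaw(o["tool_rot"]),"w %.4f"%o["grip_width"],"F",o["ft_force"].round(1))
    print("  turn az total",round(-dy/10,2),"| shift units x,y,z",d.round(2),"| tilt fix ax,ay",tl[:2].round(2),"q6 %.2f"%o["joint_pos"][5])
E
python3 - <<'E'
from h import *
for f,pp in(("top",((243,214),(378,206),(205,204),(306,203))),("scene",((410,230),(250,186),(459,255),(333,212)))):
    c=dict(np.load(f+"0.npz"))
    for n,px,h in zip("ABTL",pp,(.032,.032,.032,.054)):
        for lo in(.026,.028): print(f,n,lo,blob(c,px,h-.032+lo if h<.05 else h-.005,h+.008,h))
plan([.511,.396,.15],102.8)
E
```

```text
top A 0.026 (((469.2143859863281, 243.80612182617188), (169.48007202148438, 42.037540435791016), 3.8598272800445557), array([0.4716371, 0.2449712]), np.float64(0.03131720419874062), np.int64(405))
top A 0.028 (((469.2880554199219, 245.99392700195312), (167.4786376953125, 38.9696159362793), 1.3245245218276978), array([0.47250278, 0.24515199]), np.float64(0.03172039714940944), np.int64(346))
top B 0.026 None
top B 0.028 None
top T 0.026 (((508.9184875488281, 396.079345703125), (178.87094116210938, 49.6269416809082), 12.774410247802734), array([0.50861503, 0.39595449]), np.float64(0.032569063944488885), np.int64(556))
top T 0.028 (((508.89044189453125, 396.1572265625), (178.86521911621094, 49.48818588256836), 12.824827194213867), array([0.50820408, 0.39608896]), np.float64(0.03279181815303278), np.int64(514))
top L 0.026 (((520.1326293945312, 3.5033493041992188), (127.96944427490234, 178.97422790527344), 75.67973327636719), array([0.5198817 , 0.00363557]), np.float64(0.053635064669782295), np.int64(1281))
top L 0.028 (((520.1326293945312, 3.5033493041992188), (127.96944427490234, 178.97
[... 1179 characters left out ...]
204345703, 48.71116256713867), 12.768484115600586), array([0.51523432, 0.39739188]), np.float64(0.03181285602736661), np.int64(880))
scene L 0.026 (((523.5408935546875, 5.647407531738281), (132.26632690429688, 180.99195861816406), 75.2795181274414), array([0.52621717, 0.00504852]), np.float64(0.05331721883725682), np.int64(1729))
scene L 0.028 (((523.5408935546875, 5.647407531738281), (132.26632690429688, 180.99195861816406), 75.2795181274414), array([0.52621717, 0.00504852]), np.float64(0.05331721883725682), np.int64(1729))
t0.10 at [0.1712 0.4692 0.2385] yaw 70.0 w 0.0852 F [-0.2 -0.7 -0.6]
  turn az total -3.28 | shift units x,y,z [-6.3  -2.93  1.77] | tilt fix ax,ay [-0.01 -0.  ] q6 1.57
```

Request:
{"op": "send_rows", "data": {"increments": [[[0, 0, 0.1, 0, 0, -0.82], [0, 0, 0.1, 0, 0, -0.82], [0, 0, 0.1, 0, 0, -0.82], [0, 0, 0.1, 0, 0, -0.82]]], "grip": 0}}

```text
clock: 0.6
eef_pos: [0.1712, 0.4694, 0.2186]
tool_rot: [-0.113, 0.994, -0.001, -0.0]
ft_force: [0.6, -0.5, -0.7]
grip_width: 0.0853
```

Request:
{"op": "send_rows", "data": {"increments": [[[-0.79, -0.37, 0, 0, 0, 0], [-0.79, -0.37, 0, 0, 0, 0], [-0.79, -0.37, 0, 0, 0, 0], [-0.79, -0.37, 0, 0, 0, 0], [-0.79, -0.37, 0, 0, 0, 0], [-0.79, -0.37, 0, 0, 0, 0], [-0.79, -0.37, 0, 0, 0, 0], [-0.79, -0.37, 0, 0, 0, 0]]]}}

```text
clock: 1.6
eef_pos: [0.5133, 0.3945, 0.2186]
tool_rot: [-0.111, 0.994, -0.0, -0.001]
ft_force: [0.8, -0.2, -0.5]
grip_width: 0.0855
```

```bash
python3 -c "
from h import *
plan([.510,.396,.012],102.8)"
```

```text
t1.60 at [0.5133 0.3945 0.2186] yaw 102.8 w 0.0855 F [ 0.8 -0.2 -0.5]
  turn az total -0.0 | shift units x,y,z [0.06 0.04 4.13] | tilt fix ax,ay [-0.   -0.01] q6 0.43
```

Request:
{"op": "send_rows", "data": {"increments": [[[0.06, 0.04, 0.8, 0, 0, 0], [0, 0, 0.8, 0, 0, 0], [0, 0, 0.8, 0, 0, 0], [0, 0, 0.8, 0, 0, 0], [0, 0, 0.6, 0, 0, 0], [0, 0, 0.3, 0, 0, 0], [0, 0, 0, 0, 0, 0]]]}}

```text
clock: 2.48
eef_pos: [0.5081, 0.3958, 0.013]
tool_rot: [-0.111, 0.994, -0.001, -0.001]
ft_force: [0.4, -1.3, 0.2]
grip_width: 0.0859
```

```bash
python3 -c "
from h import *
plan([.510,.396,.012],102.8)"
```

```text
t2.48 at [0.5081 0.3958 0.013 ] yaw 102.8 w 0.0859 F [ 0.4 -1.3  0.2]
  turn az total -0.0 | shift units x,y,z [-0.04 -0.01  0.02] | tilt fix ax,ay [-0.01 -0.01] q6 0.44
```

Request:
{"op": "send_rows", "data": {"increments": [[[0, 0, 0, 0, 0, 0], [0, 0, 0, 0, 0, 0], [0, 0, 0, 0, 0, 0], [0, 0, 0, 0, 0, 0], [0, 0, 0, 0, 0, 0], [0, 0, 0, 0, 0, 0]]], "grip": 1}}

```text
clock: 3.22
eef_pos: [0.5101, 0.3967, 0.0166]
tool_rot: [-0.111, 0.994, 0.0, 0.002]
ft_force: [0.5, -0.7, 5.7]
grip_width: 0.0473
```

Request:
{"op": "send_rows", "data": {"increments": [[[0, 0, -0.1, 0, 0, 0], [0, 0, -0.3, 0, 0, 0], [0, 0, -0.6, 0, 0, 0], [0, 0, -0.8, 0, 0, 0], [0, 0, -0.8, 0, 0, 0], [0, 0, -0.4, 0, 0, 0], [0, 0, 0, 0, 0, 0]]]}}

```text
clock: 4.1
eef_pos: [0.5098, 0.3973, 0.1668]
tool_rot: [-0.111, 0.994, 0.001, 0.002]
ft_force: [1.0, -0.5, -7.4]
grip_width: 0.0475
```

```bash
python3 -c "
from h import *
plan([.521,.004,.15],165.5)
show('scene',1,(320,120,560,320),3)"
```

```text
t4.10 at [0.5098 0.3973 0.1668] yaw 102.8 w 0.0475 F [ 1.  -0.5 -7.4]
  turn az total -6.27 | shift units x,y,z [ 7.56 -2.19  0.34] | tilt fix ax,ay [0.01 0.02] q6 0.44
```

View pics/scene1.png

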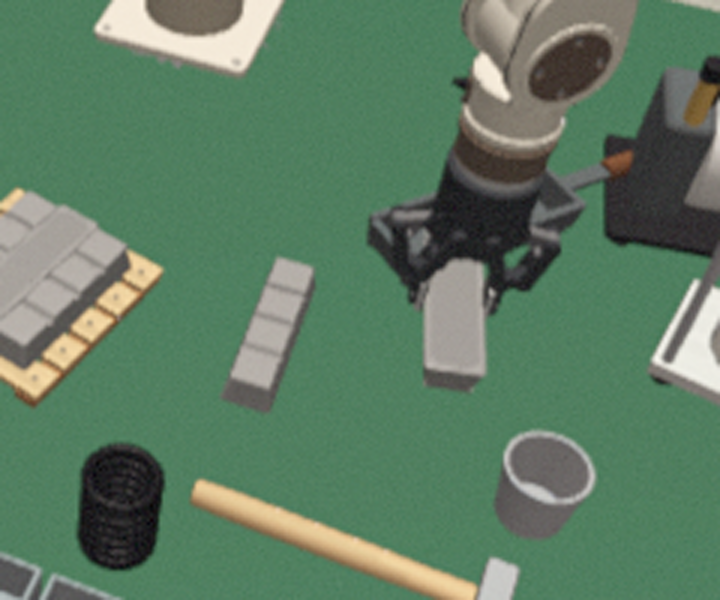

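The upside-down ingot is held level (opening 47.5 mm, weight about 7 N). I'll turn it and carry it over the skid.

Request:
{"op": "send_rows", "data": {"increments": [[[0, 0, 0, 0, 0, -0.78], [0, 0, 0, 0, 0, -0.78], [0, 0, 0, 0, 0, -0.78], [0, 0, 0, 0, 0, -0.78], [0, 0, 0, 0, 0, -0.78], [0, 0, 0, 0, 0, -0.78], [0, 0, 0, 0, 0, -0.78], [0, 0, 0, 0, 0, -0.8]]]}}

```text
clock: 5.15
eef_pos: [0.5076, 0.3956, 0.1615]
tool_rot: [-0.613, 0.79, 0.0, -0.003]
ft_force: [-0.6, -0.3, -5.9]
grip_width: 0.0475
```

Request:
{"op": "send_rows", "data": {"increments": [[[0.7, -0.2, 0, 0, 0, 0], [0.7, -0.2, 0, 0, 0, 0], [0.7, -0.2, 0, 0, 0, 0], [0.7, -0.2, 0, 0, 0, 0], [0.7, -0.2, 0, 0, 0, 0], [0.7, -0.2, 0, 0, 0, 0], [0.7, -0.2, 0, 0, 0, 0], [0.7, -0.2, 0, 0, 0, 0]]]}}

```text
clock: 6.15
eef_pos: [0.5139, 0.1039, 0.1623]
tool_rot: [-0.611, 0.791, 0.001, -0.002]
ft_force: [0.8, 0.1, -6.9]
grip_width: 0.0477
```

Request:
{"op": "send_rows", "data": {"increments": [[[0.66, -0.2, 0, 0, 0, 0], [0.66, -0.2, 0, 0, 0, 0], [0.44, -0.14, 0, 0, 0, 0], [0.2, -0.05, 0, 0, 0, 0], [0, 0, 0, 0, 0, 0], [0, 0, 0, 0, 0, 0]]]}}

```text
clock: 6.9
eef_pos: [0.519, 0.0039, 0.1639]
tool_rot: [-0.612, 0.791, 0.001, -0.0]
ft_force: [-0.5, -2.0, -7.4]
grip_width: 0.0471
```

```bash
python3 -c "
from h import *
plan([.521,.004,.08],165.5)"
```

```text
t6.90 at [0.519  0.0039 0.1639] yaw 165.4 w 0.0471 F [-0.5 -2.  -7.4]
  turn az total -0.01 | shift units x,y,z [-0.01 -0.04  1.68] | tilt fix ax,ay [0.01 0.  ] q6 -1.31
```

Request:
{"op": "send_rows", "data": {"increments": [[[0, -0.04, 0.5, 0, 0, 0], [0, 0, 0.6, 0, 0, 0], [0, 0, 0.4, 0, 0, 0], [0, 0, 0.16, 0, 0, 0], [0, 0, 0.08, 0, 0, 0], [0, 0, 0, 0, 0, 0]]]}}

```text
clock: 7.65
eef_pos: [0.5217, 0.0028, 0.0778]
tool_rot: [-0.611, 0.791, -0.0, 0.0]
ft_force: [-0.4, 0.4, -7.3]
grip_width: 0.0475
```

Request:
{"op": "send_rows", "data": {"increments": [[[0, 0, 0.04, 0, 0, 0], [0, 0, 0.02, 0, 0, 0], [0, 0, 0, 0, 0, 0]]]}}

```text
clock: 8.02
eef_pos: [0.5213, 0.0025, 0.0745]
tool_rot: [-0.611, 0.791, -0.0, 0.0]
ft_force: [0.1, 0.1, -6.1]
grip_width: 0.0478
```

Request:
{"op": "send_rows", "data": {"increments": [[[0, 0, 0.04, 0, 0, 0], [0, 0, 0, 0, 0, 0]]]}}

```text
clock: 8.28
eef_pos: [0.521, 0.0025, 0.0721]
tool_rot: [-0.611, 0.791, 0.0, -0.0]
ft_force: [0.5, -0.5, -6.6]
grip_width: 0.0473
```

Request:
{"op": "send_rows", "data": {"increments": [[[0, 0, 0.04, 0, 0, 0], [0, 0, 0, 0, 0, 0]]]}}

```text
clock: 8.52
eef_pos: [0.5214, 0.0025, 0.0706]
tool_rot: [-0.611, 0.791, -0.0, 0.0]
ft_force: [-1.6, -0.2, -3.9]
grip_width: 0.0476
```

Contact is starting at the predicted height. One more millimetre, then release.

Request:
{"op": "send_rows", "data": {"increments": [[[0, 0, 0.04, 0, 0, 0], [0, 0, 0, 0, 0, 0]]]}}

```text
clock: 8.78
eef_pos: [0.5215, 0.0025, 0.0706]
tool_rot: [-0.611, 0.791, -0.001, 0.001]
ft_force: [-5.4, 0.2, 9.4]
grip_width: 0.0472
```

Request:
{"op": "send_rows", "data": {"increments": [[[0, 0, 0, 0, 0, 0], [0, 0, 0, 0, 0, 0], [0, 0, 0, 0, 0, 0], [0, 0, 0, 0, 0, 0]]], "grip": 0}}

```text
clock: 9.28
eef_pos: [0.5213, 0.0026, 0.0682]
tool_rot: [-0.611, 0.791, -0.0, 0.0]
ft_force: [0.4, 0.5, 0.1]
grip_width: 0.0856
```

Request:
{"op": "send_rows", "data": {"increments": [[[0, 0, -0.2, 0, 0, 0], [0, 0, -0.6, 0, 0, 0], [0, 0, -0.8, 0, 0, 0], [0, 0, -0.6, 0, 0, 0]]]}}

```text
clock: 9.78
eef_pos: [0.5218, 0.0025, 0.1807]
tool_rot: [-0.611, 0.791, -0.001, 0.001]
ft_force: [0.5, 0.1, 0.3]
grip_width: 0.0856
```

```bash
python3 -c "
from h import *
plan([.472,.246,.10],91.5)"
```

```text
t9.78 at [0.5218 0.0025 0.1807] yaw 165.4 w 0.0856 F [0.5 0.1 0.3]
  turn az total 7.39 | shift units x,y,z [0.87 4.89 1.61] | tilt fix ax,ay [-0.01  0.  ] q6 -1.31
```

Request:
{"op": "send_rows", "data": {"increments": [[[0, 0, 0, 0, 0, 0.93], [0, 0, 0, 0, 0, 0.93], [0, 0, 0, 0, 0, 0.92], [0, 0, 0, 0, 0, 0.92], [0, 0, 0, 0, 0, 0.92], [0, 0, 0, 0, 0, 0.92], [0, 0, 0, 0, 0, 0.92], [0, 0, 0, 0, 0, 0.92]]]}}

```text
clock: 10.78
eef_pos: [0.5213, 0.0026, 0.179]
tool_rot: [-0.011, 1.0, 0.0, 0.0]
ft_force: [0.2, 0.2, 0.8]
grip_width: 0.0856
```

Request:
{"op": "send_rows", "data": {"increments": [[[0.12, 0.7, 0, 0, 0, 0], [0.12, 0.7, 0, 0, 0, 0], [0.13, 0.7, 0, 0, 0, 0], [0.13, 0.7, 0.2, 0, 0, 0], [0.13, 0.7, 0.4, 0, 0, 0], [0.12, 0.7, 0.5, 0, 0, 0], [0.12, 0.7, 0.5, 0, 0, 0], [0, 0, 0, 0, 0, 0]]]}}

```text
clock: 11.78
eef_pos: [0.4692, 0.2477, 0.0968]
tool_rot: [-0.016, 1.0, -0.001, -0.002]
ft_force: [0.4, -0.4, -0.0]
grip_width: 0.0853
```

```bash
python3 -c "
from h import *
plan([.472,.246,.014],91.5)
c=show('top',2,(200,150,420,270),3.5)
print(blob(c,(306,204),.078,.095,.086))
c=show('scene',2,(220,120,470,300),3)
for lo in(.07,.08): print(blob(c,(333,203),lo,.095,.086))
"
```

```text
t11.78 at [0.4692 0.2477 0.0968] yaw 91.8 w 0.0853 F [ 0.4 -0.4 -0. ]
  turn az total 0.03 | shift units x,y,z [-0.05 -0.03  1.66] | tilt fix ax,ay [-0.01 -0.02] q6 0.45
(((521.4612426757812, 1.6634063720703125), (179.3013153076172, 49.39972686767578), 75.4949951171875), array([0.52132659, 0.00117607]), np.float64(0.08565893275870307), np.int64(618))
(((527.811279296875, 2.5584182739257812), (182.49884033203125, 57.91020202636719), 75.71760559082031), array([0.52842058, 0.00560552]), np.float64(0.08507506174593837), np.int64(869))
(((525.2537841796875, 2.04119873046875), (180.18968200683594, 55.132808685302734), 76.58159637451172), array([0.52576006, 0.00462503]), np.float64(0.08546996470726742), np.int64(783))
```

View pics/top2.png

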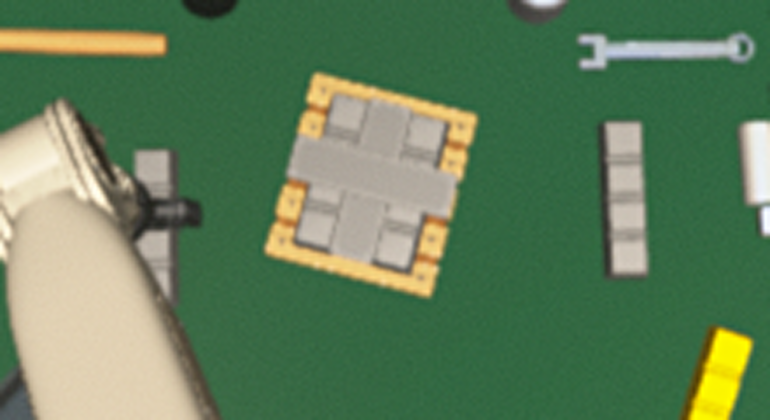

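View pics/scene2.png

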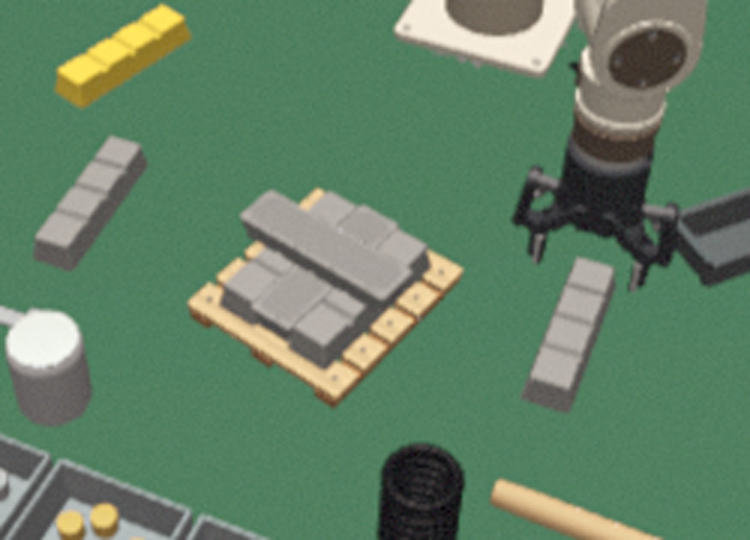

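T sits flat across the centre at (0.521, 0.002), top height 0.086, angle 75.5°. Next I grasp plain A.

Request:
{"op": "send_rows", "data": {"increments": [[[-0.05, -0.03, 0.5, 0, 0, 0], [0, 0, 0.6, 0, 0, 0], [0, 0, 0.4, 0, 0, 0], [0, 0, 0.16, 0, 0, 0], [0, 0, 0, 0, 0, 0]]]}}

```text
clock: 12.5
eef_pos: [0.4742, 0.2443, 0.0159]
tool_rot: [-0.013, 1.0, 0.0, 0.0]
ft_force: [-0.0, 0.1, -1.0]
grip_width: 0.0852
```

Request:
{"op": "send_rows", "data": {"increments": [[[0, 0, 0, 0, 0, 0], [0, 0, 0, 0, 0, 0], [0, 0, 0, 0, 0, 0], [0, 0, 0, 0, 0, 0], [0, 0, 0, 0, 0, 0], [0, 0, 0, 0, 0, 0]]], "grip": 1}}

```text
clock: 13.25
eef_pos: [0.4743, 0.2452, 0.0168]
tool_rot: [-0.014, 1.0, 0.0, 0.001]
ft_force: [-1.1, -0.4, 7.0]
grip_width: 0.0425
```

Request:
{"op": "send_rows", "data": {"increments": [[[0, 0, -0.1, 0, 0, 0], [0, 0, -0.3, 0, 0, 0], [0, 0, -0.6, 0, 0, 0], [0, 0, -0.8, 0, 0, 0], [0, 0, -0.8, 0, 0, 0], [0, 0, -0.6, 0, 0, 0], [0, 0, 0, 0, 0, 0]]]}}

```text
clock: 14.12
eef_pos: [0.4751, 0.2457, 0.1782]
tool_rot: [-0.014, 1.0, 0.001, 0.003]
ft_force: [0.6, -0.1, -6.3]
grip_width: 0.043
```

```bash
python3 -c "
from h import *
u=np.array([np.cos(np.radians(-14.5)),np.sin(np.radians(-14.5))])
for s in(66,-66): print(np.array([.5215,.0017])+u*s/1000)
plan([*(np.array([.5215,.0017])-u*.066),.15],165.5)
show('scene',3,(320,120,560,320),3)"
```

```text
[ 0.58539774 -0.01482508]
[0.45760226 0.01822508]
t14.12 at [0.4751 0.2457 0.1782] yaw 91.6 w 0.0430 F [ 0.6 -0.1 -6.3]
  turn az total -7.39 | shift units x,y,z [ 4.49 -0.8   0.56] | tilt fix ax,ay [0.02 0.03] q6 0.45
```

View pics/scene3.png

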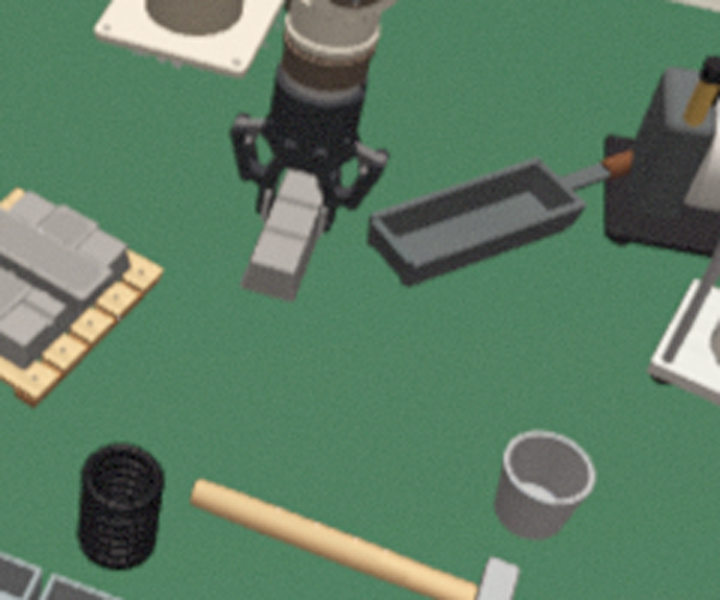

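Request:
{"op": "send_rows", "data": {"increments": [[[0, 0, 0, 0, 0, -0.92], [0, 0, 0, 0, 0, -0.92], [0, 0, 0, 0, 0, -0.92], [0, 0, 0, 0, 0, -0.92], [0, 0, 0, 0, 0, -0.92], [0, 0, 0, 0, 0, -0.93], [0, 0, 0, 0, 0, -0.93], [0, 0, 0, 0, 0, -0.93]]]}}

```text
clock: 15.18
eef_pos: [0.4719, 0.244, 0.1725]
tool_rot: [-0.614, 0.789, 0.001, -0.003]
ft_force: [-0.2, -0.1, -5.7]
grip_width: 0.0426
```

Request:
{"op": "send_rows", "data": {"increments": [[[0.65, -0.11, 0, 0, 0, 0], [0.65, -0.11, 0, 0, 0, 0], [0.65, -0.11, 0, 0, 0, 0], [0.65, -0.11, 0, 0, 0, 0], [0.65, -0.1, 0, 0, 0, 0], [0.65, -0.1, 0, 0, 0, 0], [0.45, -0.1, 0, 0, 0, 0], [0.14, 0, 0, 0, 0, 0]]]}}

```text
clock: 16.18
eef_pos: [0.4513, 0.0171, 0.1733]
tool_rot: [-0.611, 0.792, 0.001, -0.002]
ft_force: [0.5, 1.2, -6.4]
grip_width: 0.0424
```

Request:
{"op": "send_rows", "data": {"increments": [[[0, 0, 0, 0, 0, 0], [0, 0, 0, 0, 0, 0]]]}}

```text
clock: 16.42
eef_pos: [0.4528, 0.019, 0.1748]
tool_rot: [-0.612, 0.791, 0.0, -0.0]
ft_force: [0.8, 0.7, -5.8]
grip_width: 0.0427
```

```bash
python3 -c "
from h import *
plan([.4547,.0190,.0708],165.5)"
```

```text
t16.43 at [0.4528 0.019  0.1748] yaw 165.5 w 0.0427 F [ 0.8  0.7 -5.8]
  turn az total 0.0 | shift units x,y,z [-0.01 -0.04  2.08] | tilt fix ax,ay [0.01 0.  ] q6 -1.28
```

Request:
{"op": "send_rows", "data": {"increments": [[[0, -0.04, 0.5, 0, 0, 0], [0, 0, 0.6, 0, 0, 0], [0, 0, 0.5, 0, 0, 0], [0, 0, 0.26, 0, 0, 0], [0, 0, 0.1, 0, 0, 0], [0, 0, 0, 0, 0, 0]]]}}

```text
clock: 17.18
eef_pos: [0.4554, 0.018, 0.0777]
tool_rot: [-0.612, 0.791, -0.0, 0.0]
ft_force: [0.4, -0.2, -5.9]
grip_width: 0.0423
```

Request:
{"op": "send_rows", "data": {"increments": [[[0, 0, 0.04, 0, 0, 0], [0, 0, 0, 0, 0, 0]]]}}

```text
clock: 17.42
eef_pos: [0.4554, 0.0177, 0.0758]
tool_rot: [-0.612, 0.791, -0.0, 0.0]
ft_force: [0.3, -0.4, -6.3]
grip_width: 0.0426
```

Request:
{"op": "send_rows", "data": {"increments": [[[0, 0, 0.03, 0, 0, 0], [0, 0, 0, 0, 0, 0]]]}}

```text
clock: 17.68
eef_pos: [0.4549, 0.0177, 0.0738]
tool_rot: [-0.612, 0.791, -0.0, 0.0]
ft_force: [-0.9, -0.6, -7.4]
grip_width: 0.0426
```

Request:
{"op": "send_rows", "data": {"increments": [[[0, 0, 0.05, 0, 0, 0], [0, 0, 0, 0, 0, 0]]]}}

```text
clock: 17.92
eef_pos: [0.4547, 0.0177, 0.071]
tool_rot: [-0.612, 0.791, 0.0, -0.0]
ft_force: [-0.6, 0.7, -7.1]
grip_width: 0.0424
```

Request:
{"op": "send_rows", "data": {"increments": [[[0, 0, 0.04, 0, 0, 0], [0, 0, 0, 0, 0, 0]]]}}

```text
clock: 18.18
eef_pos: [0.4549, 0.0177, 0.0708]
tool_rot: [-0.612, 0.791, -0.0, 0.0]
ft_force: [-4.3, -0.5, 6.9]
grip_width: 0.0424
```

Contact at the expected height. I'll open only part way, so the inner finger stays clear of T.

Request:
{"op": "send_rows", "data": {"increments": [[[0, 0, 0, 0, 0, 0], [0, 0, 0, 0, 0, 0], [0, 0, 0, 0, 0, 0]]], "grip": 0.4}}

```text
clock: 18.55
eef_pos: [0.4555, 0.0177, 0.0696]
tool_rot: [-0.612, 0.791, -0.0, 0.0]
ft_force: [0.7, -0.0, 1.1]
grip_width: 0.0512
```

Request:
{"op": "send_rows", "data": {"increments": [[[0, 0, -0.1, 0, 0, 0], [0, 0, -0.3, 0, 0, 0], [0, 0, -0.6, 0, 0, 0], [0, 0, -0.8, 0, 0, 0], [0, 0, -0.6, 0, 0, 0]]]}}

```text
clock: 19.18
eef_pos: [0.4554, 0.0178, 0.1912]
tool_rot: [-0.612, 0.791, -0.0, 0.001]
ft_force: [0.4, -0.2, -0.4]
grip_width: 0.051
```

```bash
python3 -c "
from h import *
plan([.506,-.277,.10],271.2)
plan([.506,-.277,.10],91.2)
c=show('scene',4,(220,120,470,300),3)"
```

```text
t19.18 at [0.4554 0.0178 0.1912] yaw 165.5 w 0.0510 F [ 0.4 -0.2 -0.4]
  turn az total -10.57 | shift units x,y,z [0.89 5.91 1.82] | tilt fix ax,ay [-0.01  0.  ] q6 -1.28
t19.18 at [0.4554 0.0178 0.1912] yaw 165.5 w 0.0510 F [ 0.4 -0.2 -0.4]
  turn az total 7.43 | shift units x,y,z [-0.89 -5.91  1.82] | tilt fix ax,ay [-0.01  0.  ] q6 -1.28
```

View pics/scene4.png

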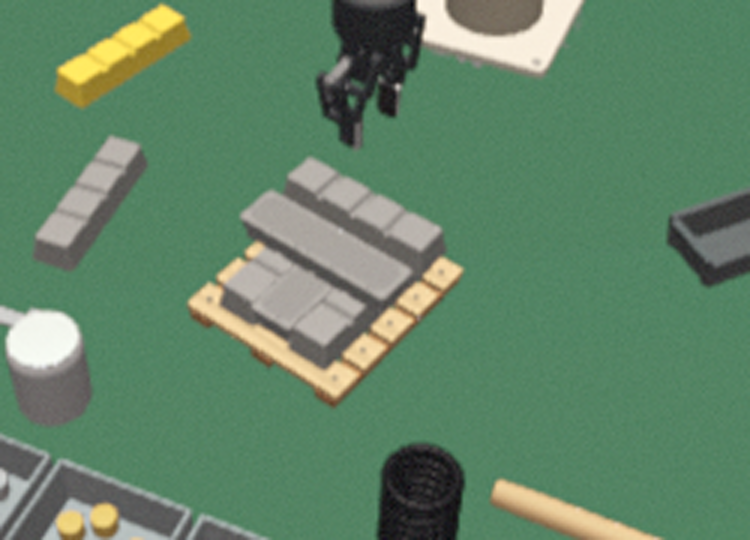

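Request:
{"op": "send_rows", "data": {"increments": [[[0, 0, 0, 0, 0, 0.93], [0, 0, 0, 0, 0, 0.93], [0, 0, 0, 0, 0, 0.93], [0, 0, 0, 0, 0, 0.93], [0, 0, 0, 0, 0, 0.93], [0, 0, 0, 0, 0, 0.93], [0, 0, 0, 0, 0, 0.93], [0, 0, 0, 0, 0, 0.92]]], "grip": 0}}

```text
clock: 20.23
eef_pos: [0.455, 0.0177, 0.1894]
tool_rot: [-0.007, 1.0, -0.0, 0.0]
ft_force: [0.0, 0.3, -0.6]
grip_width: 0.0856
```

Request:
{"op": "send_rows", "data": {"increments": [[[-0.12, -0.8, 0, 0, 0, 0], [-0.12, -0.8, 0, 0, 0, 0], [-0.12, -0.8, 0, 0, 0, 0], [-0.12, -0.8, 0, 0, 0, 0], [-0.12, -0.8, 0.4, 0, 0, 0], [-0.12, -0.8, 0.6, 0, 0, 0], [-0.12, -0.8, 0.6, 0, 0, 0], [-0.05, -0.31, 0.2, 0, 0, 0]]]}}

```text
clock: 21.22
eef_pos: [0.5043, -0.2782, 0.097]
tool_rot: [-0.009, 1.0, 0.001, -0.001]
ft_force: [0.6, 1.2, -1.0]
grip_width: 0.0853
```

Request:
{"op": "send_rows", "data": {"increments": [[[0, 0, 0, 0, 0, 0], [0, 0, 0, 0, 0, 0]]]}}

```text
clock: 21.48
eef_pos: [0.5059, -0.276, 0.1004]
tool_rot: [-0.011, 1.0, -0.0, 0.001]
ft_force: [0.5, -0.7, 0.1]
grip_width: 0.0852
```

```bash
python3 -c "
from h import *
plan([.506,-.277,.014],91.2)
c=show('top',5,(200,150,420,270),3.5)
for lo in(.078,.081):print(blob(c,(306,204),lo,.095,.086),blob(c,(310,222),lo,.095,.086))"
```

```text
t21.48 at [ 0.5059 -0.276   0.1004] yaw 91.2 w 0.0852 F [ 0.5 -0.7  0.1]
  turn az total 0.0 | shift units x,y,z [-0.   -0.02  1.73] | tilt fix ax,ay [-0.    0.01] q6 -0.52
(((521.505859375, 1.6518707275390625), (179.3013153076172, 49.30757141113281), 75.4949951171875), array([0.52149653, 0.00145623]), np.float64(0.08596524482841572), np.int64(618)) (((453.9929504394531, 14.949775695800781), (170.5796356201172, 41.34556579589844), 75.44786834716797), array([0.45404353, 0.01435489]), np.float64(0.08515869376072516), np.int64(480))
(((521.4791259765625, 1.6614913940429688), (179.34011840820312, 49.281288146972656), 75.42330169677734), array([0.52125187, 0.00120048]), np.float64(0.08627014923500587), np.int64(576)) (((453.9919738769531, 14.430015563964844), (169.58168029785156, 40.91022491455078), 75.3648910522461), array([0.45413006, 0.01487237]), np.float64(0.08578639809099575), np.int64(414))
```

View pics/top5.png

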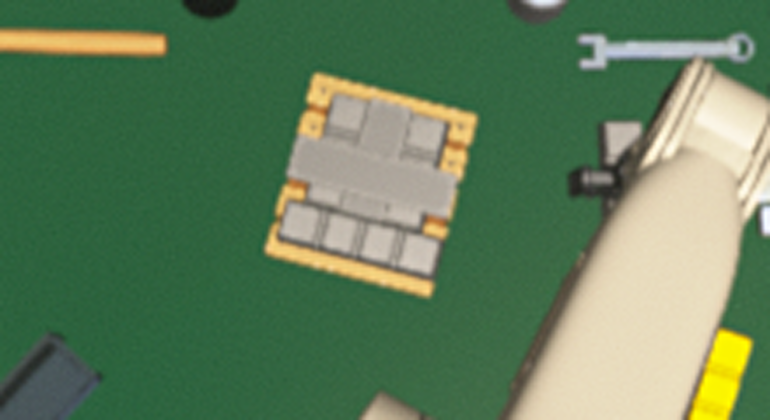

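A lies parallel to T at 67–68 mm pitch, ends off by about 4 mm. Next, grasp B.

Request:
{"op": "send_rows", "data": {"increments": [[[0, -0.02, 0.5, 0, 0, 0], [0, 0, 0.6, 0, 0, 0], [0, 0, 0.4, 0, 0, 0], [0, 0, 0.18, 0, 0, 0], [0, 0, 0, 0, 0, 0]]]}}

```text
clock: 22.15
eef_pos: [0.5057, -0.2772, 0.0158]
tool_rot: [-0.011, 1.0, -0.0, 0.0]
ft_force: [-0.2, -0.8, -0.0]
grip_width: 0.0855
```

Request:
{"op": "send_rows", "data": {"increments": [[[0, 0, 0, 0, 0, 0], [0, 0, 0, 0, 0, 0], [0, 0, 0, 0, 0, 0], [0, 0, 0, 0, 0, 0], [0, 0, 0, 0, 0, 0], [0, 0, 0, 0, 0, 0]]], "grip": 1}}

```text
clock: 22.9
eef_pos: [0.5066, -0.2798, 0.0175]
tool_rot: [-0.01, 1.0, -0.002, 0.001]
ft_force: [-2.5, -2.7, 6.3]
grip_width: 0.0426
```

Request:
{"op": "send_rows", "data": {"increments": [[[0, 0, -0.1, 0, 0, 0], [0, 0, -0.3, 0, 0, 0], [0, 0, -0.6, 0, 0, 0], [0, 0, -0.8, 0, 0, 0], [0, 0, -0.8, 0, 0, 0], [0, 0, -0.6, 0, 0, 0], [0, 0, 0, 0, 0, 0]]]}}

```text
clock: 23.78
eef_pos: [0.507, -0.2784, 0.1782]
tool_rot: [-0.01, 1.0, -0.001, 0.003]
ft_force: [0.5, -0.7, -6.7]
grip_width: 0.0427
```

```bash
python3 -c "
from h import *
u=np.array([np.cos(np.radians(-14.5)),np.sin(np.radians(-14.5))])
t=np.array([.5215,.0017])+u*.069;print(t)
plan([*t,.15],165.5)
show('scene',6,(160,80,400,280),3)"
```

```text
[ 0.58830219 -0.01557622]
t23.77 at [ 0.507  -0.2784  0.1782] yaw 91.2 w 0.0427 F [ 0.5 -0.7 -6.7]
  turn az total -7.43 | shift units x,y,z [-5.5  -0.26  0.56] | tilt fix ax,ay [-0.02  0.03] q6 -0.52
```

View pics/scene6.png

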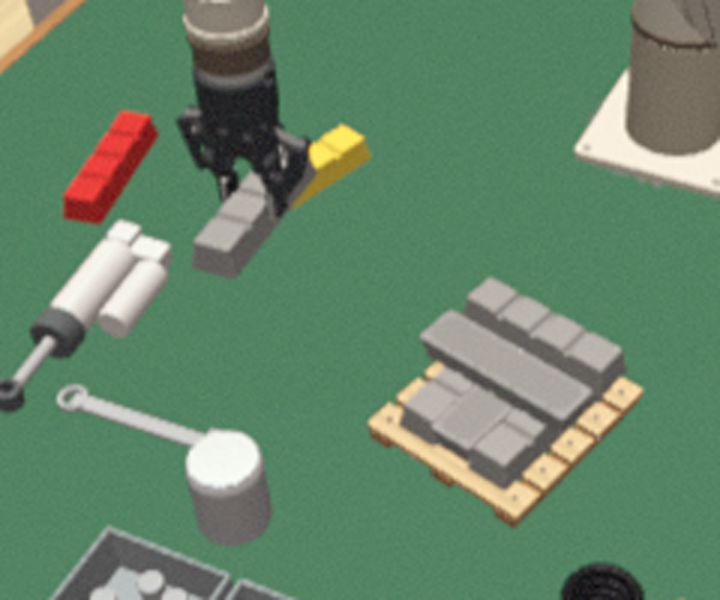

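Request:
{"op": "send_rows", "data": {"increments": [[[0, 0, 0, 0, 0, -0.92], [0, 0, 0, 0, 0, -0.93], [0, 0, 0, 0, 0, -0.93], [0, 0, 0, 0, 0, -0.93], [0, 0, 0, 0, 0, -0.93], [0, 0, 0, 0, 0, -0.93], [0, 0, 0, 0, 0, -0.93], [0, 0, 0, 0, 0, -0.93]]]}}

```text
clock: 24.82
eef_pos: [0.5038, -0.2768, 0.1722]
tool_rot: [-0.614, 0.789, 0.003, -0.001]
ft_force: [-0.1, -0.6, -6.2]
grip_width: 0.0424
```

Request:
{"op": "send_rows", "data": {"increments": [[[-0.74, -0.04, 0, 0, 0, 0], [-0.74, -0.04, 0, 0, 0, 0], [-0.74, -0.04, 0, 0, 0, 0], [-0.74, -0.04, 0, 0, 0, 0], [-0.74, -0.04, 0, 0, 0, 0], [-0.74, -0.04, 0, 0, 0, 0], [-0.74, -0.02, 0, 0, 0, 0], [-0.32, 0, 0, 0, 0, 0]]]}}

```text
clock: 25.82
eef_pos: [0.5858, -0.0127, 0.1724]
tool_rot: [-0.613, 0.79, 0.002, -0.002]
ft_force: [0.0, -0.3, -6.3]
grip_width: 0.0423
```

Request:
{"op": "send_rows", "data": {"increments": [[[0, 0, 0, 0, 0, 0], [0, 0, 0, 0, 0, 0]]]}}

```text
clock: 26.08
eef_pos: [0.5863, -0.0159, 0.1743]
tool_rot: [-0.612, 0.791, 0.0, -0.001]
ft_force: [-0.5, -0.7, -5.8]
grip_width: 0.0423
```

```bash
python3 -c "
from h import *
plan([.5883,-.0156,.0708],165.5)"
```

```text
t26.07 at [ 0.5863 -0.0159  0.1743] yaw 165.4 w 0.0423 F [-0.5 -0.7 -5.8]
  turn az total -0.01 | shift units x,y,z [-0.02 -0.04  2.07] | tilt fix ax,ay [ 0.01 -0.01] q6 -1.34
```

Request:
{"op": "send_rows", "data": {"increments": [[[-0.02, -0.04, 0.5, 0, 0, 0], [0, 0, 0.6, 0, 0, 0], [0, 0, 0.5, 0, 0, 0], [0, 0, 0.26, 0, 0, 0], [0, 0, 0.1, 0, 0, 0], [0, 0, 0, 0, 0, 0]]]}}

```text
clock: 26.82
eef_pos: [0.5897, -0.0148, 0.0778]
tool_rot: [-0.612, 0.791, -0.0, 0.0]
ft_force: [0.5, -0.3, -5.7]
grip_width: 0.0424
```

Request:
{"op": "send_rows", "data": {"increments": [[[0, 0, 0.06, 0, 0, 0], [0, 0, 0, 0, 0, 0]]]}}

```text
clock: 27.08
eef_pos: [0.5896, -0.0144, 0.0748]
tool_rot: [-0.612, 0.791, -0.0, 0.0]
ft_force: [-0.6, -0.9, -5.7]
grip_width: 0.0424
```

Request:
{"op": "send_rows", "data": {"increments": [[[0, 0, 0.04, 0, 0, 0], [0, 0, 0, 0, 0, 0]]]}}

```text
clock: 27.32
eef_pos: [0.5892, -0.0144, 0.0722]
tool_rot: [-0.612, 0.791, 0.0, -0.0]
ft_force: [0.4, 0.1, -6.3]
grip_width: 0.0425
```

Request:
{"op": "send_rows", "data": {"increments": [[[0, 0, 0.05, 0, 0, 0], [0, 0, 0, 0, 0, 0]]]}}

```text
clock: 27.58
eef_pos: [0.5894, -0.0144, 0.0716]
tool_rot: [-0.612, 0.791, -0.0, 0.0]
ft_force: [-4.9, 0.7, 4.3]
grip_width: 0.0421
```

Request:
{"op": "send_rows", "data": {"increments": [[[0, 0, 0, 0, 0, 0], [0, 0, 0, 0, 0, 0], [0, 0, 0, 0, 0, 0]]], "grip": 0.4}}

```text
clock: 27.95
eef_pos: [0.5898, -0.0145, 0.07]
tool_rot: [-0.612, 0.791, -0.0, 0.0]
ft_force: [0.5, 0.0, 0.1]
grip_width: 0.0511
```

Request:
{"op": "send_rows", "data": {"increments": [[[0, 0, -0.1, 0, 0, 0], [0, 0, -0.3, 0, 0, 0], [0, 0, -0.6, 0, 0, 0], [0, 0, -0.6, 0, 0, 0], [0, 0, 0, 0, 0, 0]]]}}

```text
clock: 28.58
eef_pos: [0.5918, -0.0145, 0.154]
tool_rot: [-0.612, 0.791, -0.002, 0.003]
ft_force: [-0.1, -0.8, -0.1]
grip_width: 0.0513
```

```bash
python3 -c "
from h import *
u=np.array([np.cos(np.radians(-14.5)),np.sin(np.radians(-14.5))])
t=np.array([.5215,.0017])+u*.125;print(t)
plan([*t,.15],75.5)
show('scene',7,(220,120,470,300),3)"
```

```text
[ 0.64251846 -0.0295975 ]
t28.57 at [ 0.5918 -0.0145  0.154 ] yaw 165.5 w 0.0513 F [-0.1 -0.8 -0.1]
  turn az total 9.0 | shift units x,y,z [-1.06 -0.04  0.08] | tilt fix ax,ay [-0.04  0.01] q6 -1.34
```

View pics/scene7.png

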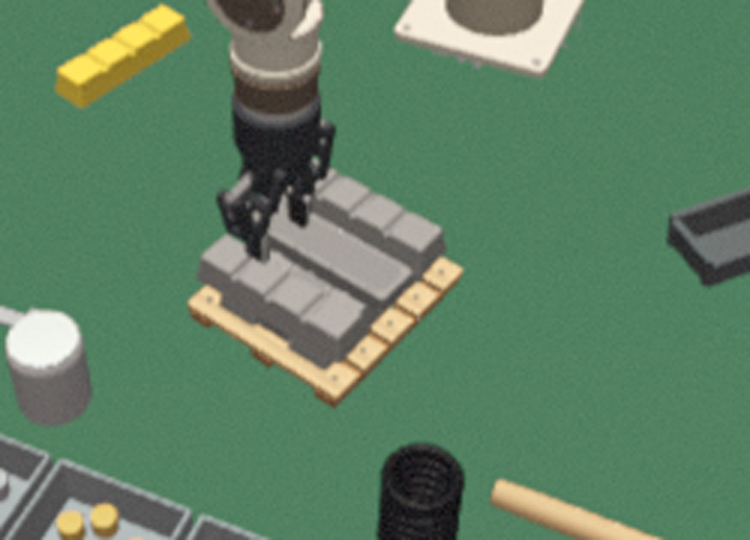

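All three are laid. The gripper goes to B's outer side, open, with the jaw axis along the ingot, so both fingers push together.

Request:
{"op": "send_rows", "data": {"increments": [[[0, 0, 0, 0, 0, 0.9], [0, 0, 0, 0, 0, 0.9], [0, 0, 0, 0, 0, 0.9], [0, 0, 0, 0, 0, 0.9], [0, 0, 0, 0, 0, 0.9], [0, 0, 0, 0, 0, 0.9], [0, 0, 0, 0, 0, 0.9], [0, 0, 0, 0, 0, 0.9]]], "grip": 0}}

```text
clock: 29.62
eef_pos: [0.5884, -0.0144, 0.1486]
tool_rot: [-0.028, 1.0, 0.0, -0.001]
ft_force: [-0.5, 0.1, -0.5]
grip_width: 0.0854
```

Request:
{"op": "send_rows", "data": {"increments": [[[-0.1, 0, 0, 0, 0, 0.9], [-0.3, 0, 0, 0, 0, 0.9], [-0.5, -0.04, 0, 0, 0, 0], [-0.2, 0, 0, 0, 0, 0], [0, 0, 0, 0, 0, 0], [0, 0, 0, 0, 0, 0]]]}}

```text
clock: 30.38
eef_pos: [0.6417, -0.0261, 0.1494]
tool_rot: [0.126, 0.992, -0.0, -0.001]
ft_force: [-0.1, -0.9, 0.5]
grip_width: 0.0853
```

```bash
python3 -c "
from h import *
u=np.array([np.cos(np.radians(-14.5)),np.sin(np.radians(-14.5))])
t=np.array([.5215,.0017])+u*.125
plan([*t,.068],75.5)
show('scene',8,(220,120,470,300),3)
c=show('top',8,(200,150,420,270),3.5)
for lo in(.078,.081):print(blob(c,(306,204),lo,.095,.086),blob(c,(310,188),lo,.095,.086))"
```

```text
t30.38 at [ 0.6417 -0.0261  0.1494] yaw 75.5 w 0.0853 F [-0.1 -0.9  0.5]
  turn az total -0.0 | shift units x,y,z [-0.03 -0.06  1.63] | tilt fix ax,ay [-0.   -0.01] q6 0.21
None None
None None
```

View pics/scene8.png

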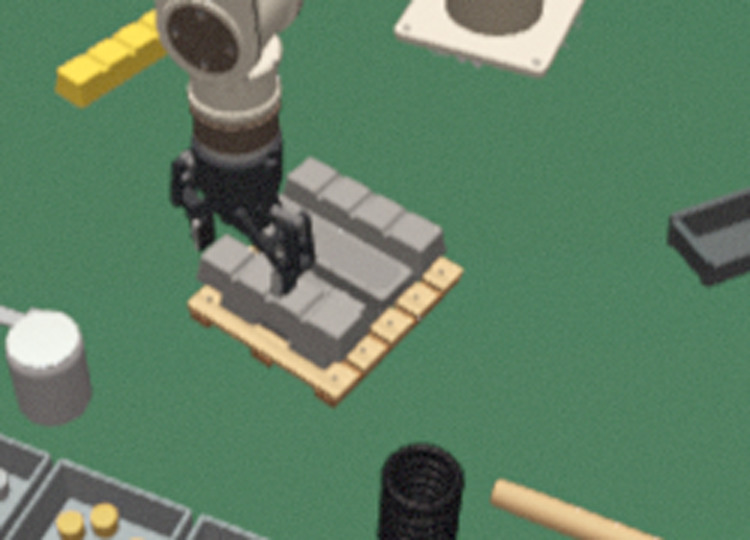

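View pics/top8.png

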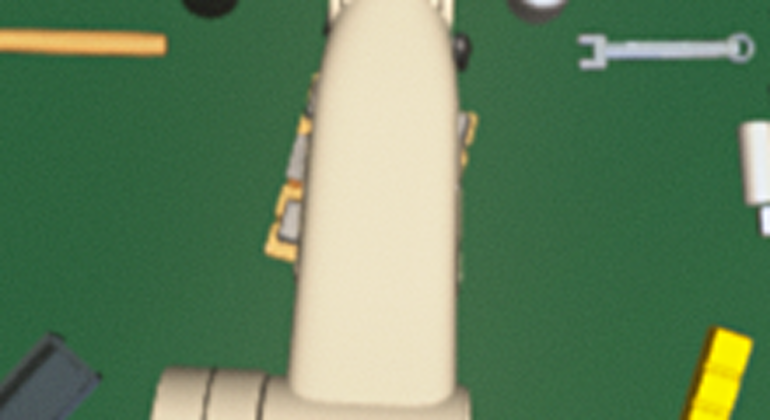

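Request:
{"op": "send_rows", "data": {"increments": [[[-0.1, -0.06, 0.5, 0, 0, 0], [0, 0, 0.5, 0, 0, 0], [0, 0, 0.4, 0, 0, 0], [0, 0, 0.2, 0, 0, 0], [0, 0, 0, 0, 0, 0]]]}}

```text
clock: 31.1
eef_pos: [0.646, -0.0303, 0.0694]
tool_rot: [0.126, 0.992, -0.0, -0.001]
ft_force: [-0.5, 0.1, -0.4]
grip_width: 0.0854
```

```bash
python3 -c "
from h import *
u=np.array([np.cos(np.radians(-14.5)),np.sin(np.radians(-14.5))])
t=np.array([.5215,.0017])+u*.125
plan([*t,.068],75.5)
show('scene',9,(260,140,420,270),4.5)"
```

```text
t31.10 at [ 0.646  -0.0303  0.0694] yaw 75.5 w 0.0854 F [-0.5  0.1 -0.4]
  turn az total -0.0 | shift units x,y,z [ 0.07 -0.    0.03] | tilt fix ax,ay [-0.   -0.01] q6 0.21
```

View pics/scene9.png

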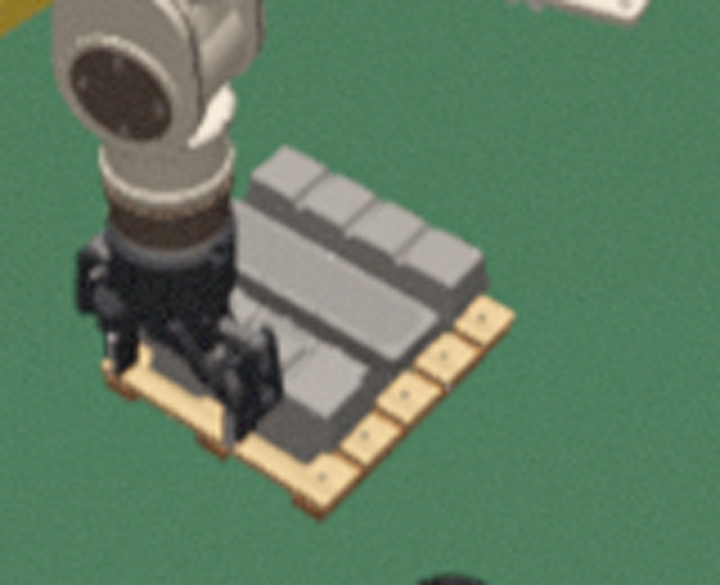

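Request:
{"op": "send_rows", "data": {"increments": [[[0.1, 0, 0, 0, 0, 0], [0.1, 0, 0, 0, 0, 0], [0.1, 0, 0, 0, 0, 0], [0.1, 0, 0, 0, 0, 0], [0.06, 0, 0, 0, 0, 0]]]}}

```text
clock: 31.78
eef_pos: [0.624, -0.0246, 0.0699]
tool_rot: [0.127, 0.992, -0.0, -0.0]
ft_force: [-0.3, -0.6, 0.6]
grip_width: 0.0853
```

Request:
{"op": "send_rows", "data": {"increments": [[[0.06, 0, 0, 0, 0, 0], [0.06, 0, 0, 0, 0, 0], [0.06, 0, 0, 0, 0, 0], [0.06, 0, 0, 0, 0, 0]]]}}

```text
clock: 32.28
eef_pos: [0.6133, -0.0218, 0.07]
tool_rot: [0.127, 0.992, -0.0, 0.001]
ft_force: [3.2, -0.6, 0.1]
grip_width: 0.0855
```

Request:
{"op": "send_rows", "data": {"increments": [[[0.05, 0, 0, 0, 0, 0], [0.05, 0, 0, 0, 0, 0], [0.05, 0, 0, 0, 0, 0]]]}}

```text
clock: 32.65
eef_pos: [0.6056, -0.0198, 0.0699]
tool_rot: [0.127, 0.992, 0.0, 0.0]
ft_force: [3.3, -1.7, 0.0]
grip_width: 0.0853
```

```bash
python3 -c "
from h import *
plan([.5972,-.0179,.068],75.5)
c=show('scene',10,(260,140,420,270),4.5)
print(blob(c,(331,215),.08,.095,.086),blob(c,(347,205),.08,.095,.086))"
```

```text
t32.65 at [ 0.6056 -0.0198  0.0699] yaw 75.5 w 0.0853 F [ 3.3 -1.7  0. ]
  turn az total -0.0 | shift units x,y,z [ 0.17 -0.01  0.04] | tilt fix ax,ay [0. 0.] q6 0.22
None (((530.9832153320312, 27.76364517211914), (127.7310562133789, 51.165809631347656), 75.28018188476562), array([0.53039505, 0.03844183]), np.float64(0.08532231381141053), np.int64(445))
```

View pics/scene10.png

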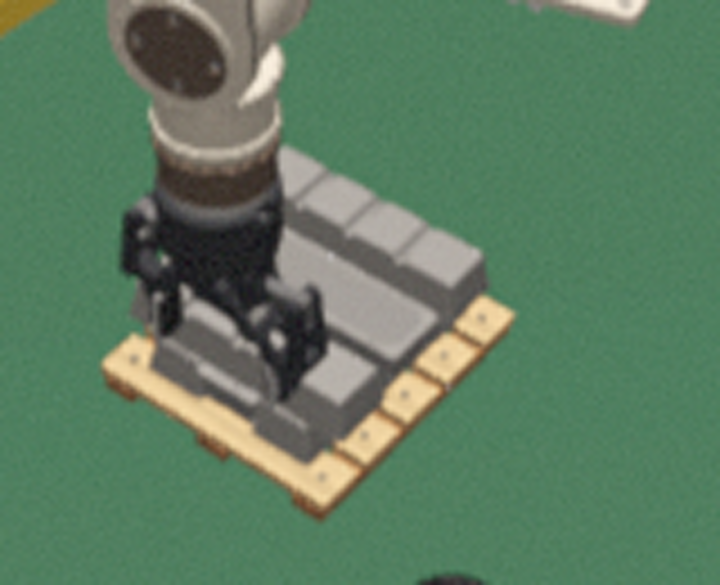

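Still a gap of several mm between B and T at about (385,365). I keep pushing in small steps, watching the force.

Request:
{"op": "send_rows", "data": {"increments": [[[0.04, 0, 0, 0, 0, 0], [0.04, 0, 0, 0, 0, 0], [0.04, 0, 0, 0, 0, 0]]]}}

```text
clock: 33.08
eef_pos: [0.5998, -0.0182, 0.0699]
tool_rot: [0.127, 0.992, 0.0, 0.0]
ft_force: [4.3, -0.1, -0.3]
grip_width: 0.0853
```

Request:
{"op": "send_rows", "data": {"increments": [[[0.04, 0, 0, 0, 0, 0], [0.02, 0, 0, 0, 0, 0]]]}}

```text
clock: 33.33
eef_pos: [0.5968, -0.0175, 0.0699]
tool_rot: [0.127, 0.992, -0.0, 0.0]
ft_force: [2.7, -0.7, 0.2]
grip_width: 0.0852
```

```bash
python3 -c "
from h import *
plan([.5972,-.0179,.068],75.5)
c=show('scene',11,(260,140,420,270),4.5)
print(blob(c,(347,205),.08,.095,.086))"
```

```text
t33.33 at [ 0.5968 -0.0175  0.0699] yaw 75.5 w 0.0852 F [ 2.7 -0.7  0.2]
  turn az total -0.0 | shift units x,y,z [-0.01 -0.01  0.04] | tilt fix ax,ay [-0.  0.] q6 0.22
(((542.709716796875, 46.46147537231445), (143.18533325195312, 97.81494140625), 21.38292121887207), array([0.54856126, 0.04782102]), np.float64(0.08536801377360903), np.int64(541))
```

View pics/scene11.png

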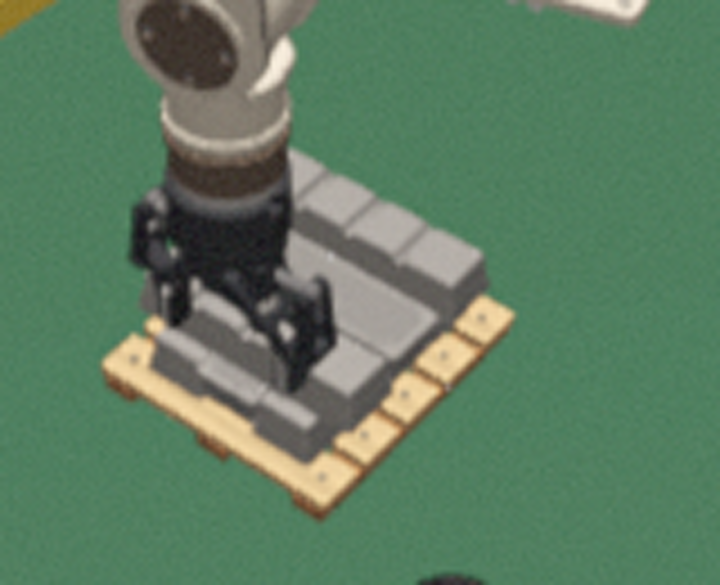

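Request:
{"op": "send_rows", "data": {"increments": [[[0.03, 0, 0, 0, 0, 0], [0.02, 0, 0, 0, 0, 0]]]}}

```text
clock: 33.62
eef_pos: [0.5945, -0.0169, 0.0699]
tool_rot: [0.127, 0.992, 0.0, 0.0]
ft_force: [3.0, -0.9, 0.1]
grip_width: 0.0854
```

Request:
{"op": "send_rows", "data": {"increments": [[[0.03, 0, 0, 0, 0, 0], [0.02, 0, 0, 0, 0, 0]]]}}

```text
clock: 33.88
eef_pos: [0.593, -0.0165, 0.07]
tool_rot: [0.127, 0.992, -0.0, 0.001]
ft_force: [4.4, -2.5, -2.1]
grip_width: 0.0853
```

Request:
{"op": "send_rows", "data": {"increments": [[[0.02, 0, 0, 0, 0, 0], [0.02, 0, 0, 0, 0, 0]]]}}

```text
clock: 34.12
eef_pos: [0.5912, -0.016, 0.07]
tool_rot: [0.127, 0.992, -0.0, 0.001]
ft_force: [6.0, -1.5, -1.9]
grip_width: 0.0855
```

```bash
python3 -c "
from h import *
c=show('scene',12,(280,150,400,250),6)"
```

```text
(no output)
```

View pics/scene12.png

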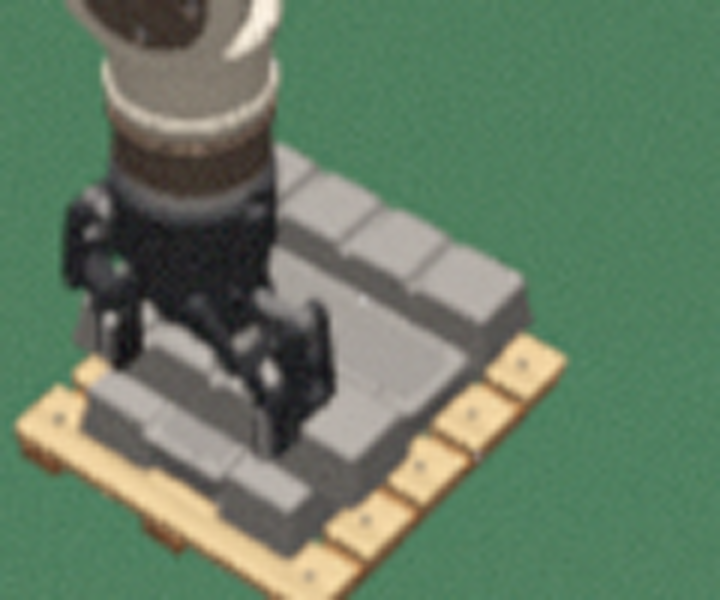

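B is flush with T, and the force is up to 6 N as T starts to take load. Now I back off, lift over, and come round to A's outer side.

Request:
{"op": "send_rows", "data": {"increments": [[[-0.2, 0, 0, 0, 0, 0], [-0.4, 0, 0, 0, 0, 0], [0, 0, -0.5, 0, 0, 0], [0, 0, -0.7, 0, 0, 0], [0, 0, -0.5, 0, 0, 0], [0.6, 0, 0, 0, 0, 0], [0.7, 0, 0, 0, 0, 0], [0.7, 0, 0, 0, 0, 0]]]}}

```text
clock: 35.17
eef_pos: [0.5201, 0.0021, 0.1541]
tool_rot: [0.127, 0.992, 0.0, -0.002]
ft_force: [0.1, 0.0, 0.3]
grip_width: 0.0855
```

Request:
{"op": "send_rows", "data": {"increments": [[[0.7, 0, 0, 0, 0, 0], [0.7, 0, 0, 0, 0, 0], [0.7, 0, 0, 0, 0, 0], [0.4, 0, 0, 0, 0, 0], [0, 0, 0, 0, 0, 0], [0, 0, 0, 0, 0, 0]]]}}

```text
clock: 35.92
eef_pos: [0.402, 0.0332, 0.1549]
tool_rot: [0.127, 0.992, 0.0, 0.0]
ft_force: [0.8, -0.3, 0.1]
grip_width: 0.0854
```

```bash
python3 -c "
from h import *
u=np.array([np.cos(np.radians(-14.5)),np.sin(np.radians(-14.5))])
t=np.array([.5215,.0017])-u*.125
plan([*t,.070],75.5)
c=show('top',13,(200,150,420,270),3.5)
c=show('scene',13,(260,140,420,270),4.5)"
```

```text
t35.92 at [0.402  0.0332 0.1549] yaw 75.5 w 0.0854 F [ 0.8 -0.3  0.1]
  turn az total -0.0 | shift units x,y,z [ 0.03 -0.01  1.7 ] | tilt fix ax,ay [0. 0.] q6 0.34
```

View pics/top13.png

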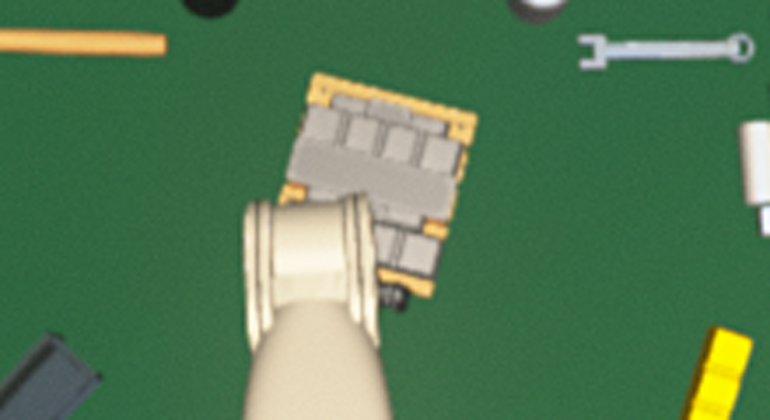

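View pics/scene13.png

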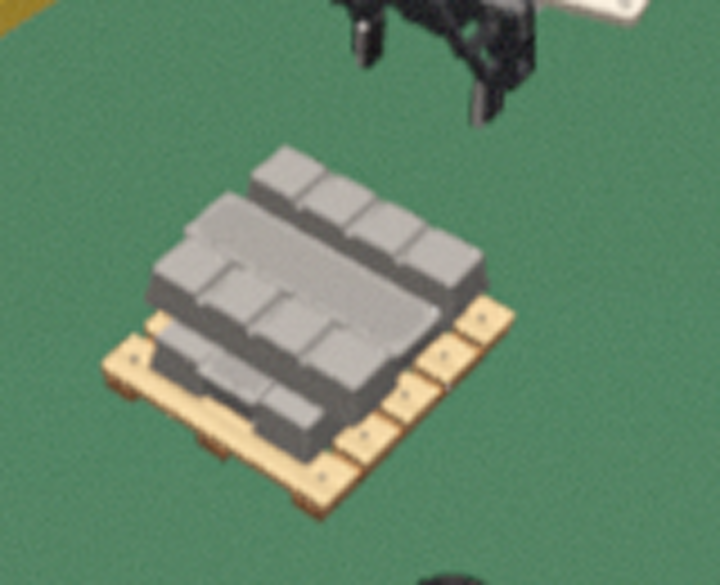

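B is snug against T. Now I descend behind A and push it in.

Request:
{"op": "send_rows", "data": {"increments": [[[0.04, 0, 0.5, 0, 0, 0], [0, 0, 0.5, 0, 0, 0], [0, 0, 0.4, 0, 0, 0], [0, 0, 0.25, 0, 0, 0], [0, 0, 0.04, 0, 0, 0], [0, 0, 0, 0, 0, 0]]]}}

```text
clock: 36.78
eef_pos: [0.3999, 0.0337, 0.0706]
tool_rot: [0.127, 0.992, 0.0, 0.0]
ft_force: [0.0, -1.1, 0.7]
grip_width: 0.0855
```

```bash
python3 -c "
from h import *
u=np.array([np.cos(np.radians(-14.5)),np.sin(np.radians(-14.5))])
t=np.array([.5215,.0017])-u*.105
plan([*t,.070],75.5)"
```

```text
t36.77 at [0.3999 0.0337 0.0706] yaw 75.5 w 0.0855 F [ 0.  -1.1  0.7]
  turn az total -0.0 | shift units x,y,z [-0.41 -0.01  0.01] | tilt fix ax,ay [0. 0.] q6 0.34
```

Request:
{"op": "send_rows", "data": {"increments": [[[-0.1, 0, 0, 0, 0, 0], [-0.1, 0, 0, 0, 0, 0], [-0.1, 0, 0, 0, 0, 0], [-0.08, 0, 0, 0, 0, 0], [-0.05, 0, 0, 0, 0, 0], [-0.05, 0, 0, 0, 0, 0], [-0.05, 0, 0, 0, 0, 0], [-0.05, 0, 0, 0, 0, 0]]]}}

```text
clock: 37.78
eef_pos: [0.4255, 0.0269, 0.0701]
tool_rot: [0.126, 0.992, 0.0, -0.002]
ft_force: [-7.5, 2.7, 7.9]
grip_width: 0.0855
```

Request:
{"op": "send_rows", "data": {"increments": [[[-0.05, 0, 0, 0, 0, 0], [-0.05, 0, 0, 0, 0, 0], [-0.05, 0, 0, 0, 0, 0], [-0.04, 0, 0, 0, 0, 0]]]}}

```text
clock: 38.28
eef_pos: [0.4341, 0.0244, 0.0701]
tool_rot: [0.126, 0.992, 0.0, -0.002]
ft_force: [-6.0, 1.5, 6.4]
grip_width: 0.0856
```

Request:
{"op": "send_rows", "data": {"increments": [[[-0.04, 0, 0, 0, 0, 0], [-0.04, 0, 0, 0, 0, 0], [-0.02, 0, 0, 0, 0, 0]]]}}

```text
clock: 38.65
eef_pos: [0.4391, 0.0232, 0.0701]
tool_rot: [0.126, 0.992, 0.0, -0.002]
ft_force: [-7.0, 1.5, 6.7]
grip_width: 0.0853
```

```bash
python3 -c "
from h import *
u=np.array([np.cos(np.radians(-14.5)),np.sin(np.radians(-14.5))])
t=np.array([.5215,.0017])-u*.076
plan([*t,.070],75.5)
c=show('scene',14,(260,130,420,260),4.5)"
```

```text
t38.65 at [0.4391 0.0232 0.0701] yaw 75.5 w 0.0853 F [-7.   1.5  6.7]
  turn az total -0.0 | shift units x,y,z [-0.18 -0.    0.  ] | tilt fix ax,ay [-0.   -0.03] q6 0.31
```

View pics/scene14.png

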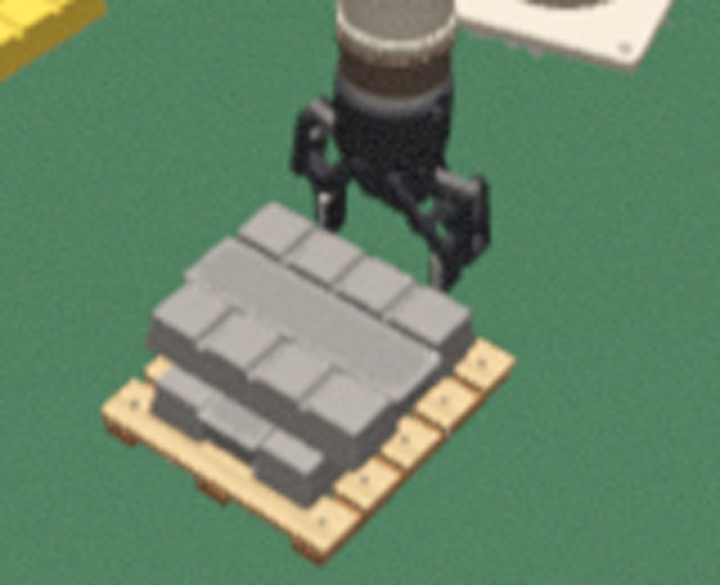

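Fz of about 6.5 N means the tips are dragging on something. I raise them a few mm and see.

Request:
{"op": "send_rows", "data": {"increments": [[[0, 0, -0.05, 0, 0, 0], [0, 0, 0, 0, 0, 0]]]}}

```text
clock: 38.95
eef_pos: [0.4407, 0.0228, 0.0725]
tool_rot: [0.127, 0.992, -0.0, -0.001]
ft_force: [-3.3, 0.3, -1.2]
grip_width: 0.0853
```

Request:
{"op": "send_rows", "data": {"increments": [[[-0.04, 0, 0, 0, 0, 0], [-0.03, 0, 0, 0, 0, 0]]]}}

```text
clock: 39.2
eef_pos: [0.4449, 0.0218, 0.0726]
tool_rot: [0.127, 0.992, -0.0, -0.0]
ft_force: [-3.1, 0.4, -1.7]
grip_width: 0.0854
```

Request:
{"op": "send_rows", "data": {"increments": [[[-0.03, 0, 0, 0, 0, 0], [-0.02, 0, 0, 0, 0, 0]]]}}

```text
clock: 39.45
eef_pos: [0.4459, 0.0216, 0.0725]
tool_rot: [0.126, 0.992, 0.0, -0.002]
ft_force: [-7.0, 2.6, 3.0]
grip_width: 0.0851
```

Request:
{"op": "send_rows", "data": {"increments": [[[-0.02, 0, 0, 0, 0, 0], [-0.02, 0, 0, 0, 0, 0]]]}}

```text
clock: 39.7
eef_pos: [0.4459, 0.0216, 0.0725]
tool_rot: [0.126, 0.992, 0.001, -0.003]
ft_force: [-12.4, 3.6, 8.4]
grip_width: 0.0853
```

```bash
python3 -c "
from h import *
c=show('scene',15,(280,140,400,240),6)"
```

```text
(no output)
```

View pics/scene15.png

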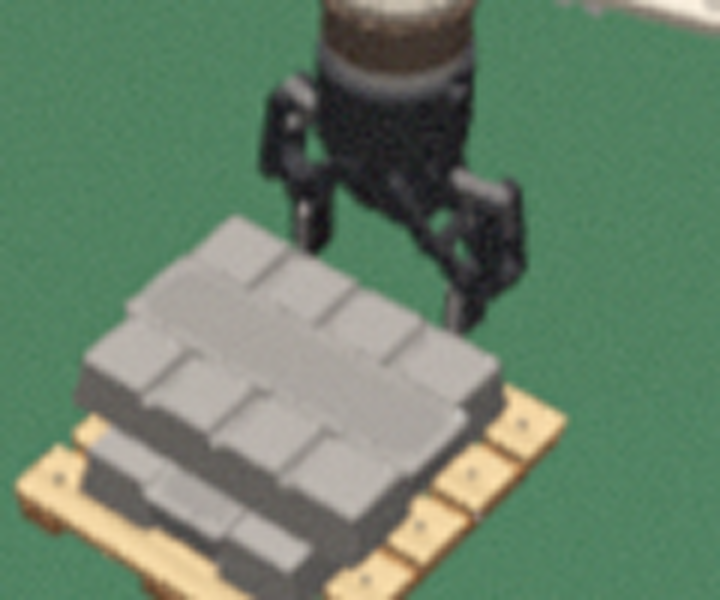

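All snug: 12 N with no more travel. I retreat clear and check from both views.

Request:
{"op": "send_rows", "data": {"increments": [[[0.2, 0, 0, 0, 0, 0], [0.4, 0, 0, 0, 0, 0], [0, 0, -0.5, 0, 0, 0], [0, 0, -0.7, 0, 0, 0], [0, 0, -0.7, 0, 0, 0], [0, 0.6, 0, 0, 0, 0], [0, 0.7, 0, 0, 0, 0], [0, 0.7, 0, 0, 0, 0]]]}}

```text
clock: 40.75
eef_pos: [0.4473, 0.1262, 0.1689]
tool_rot: [0.127, 0.992, 0.001, 0.002]
ft_force: [0.6, -0.4, -0.5]
grip_width: 0.0854
```

Request:
{"op": "send_rows", "data": {"increments": [[[0, 0.7, 0, 0, 0, 0], [0, 0.7, 0, 0, 0, 0], [0, 0.7, 0, 0, 0, 0], [0, 0.4, 0, 0, 0, 0], [0, 0, 0, 0, 0, 0], [0, 0, 0, 0, 0, 0]]]}}

```text
clock: 41.5
eef_pos: [0.4766, 0.2454, 0.1678]
tool_rot: [0.127, 0.992, -0.0, 0.0]
ft_force: [-0.4, 0.3, 0.1]
grip_width: 0.0855
```

```bash
python3 -c "
from h import *
c=show('top',16,(200,150,420,270),3.5)
print(get_obs()['eef_pos'])
P=cloud(c); m=(P[...,2]>.079)&(P[...,2]<.095); m[:170]=0;m[240:]=0;m[:,:270]=0;m[:,340:]=0
v,w=np.nonzero(m);Q=np.array([ray(c,(a,b),.086)[:2] for a,b in zip(w,v)])
print(cv2.minAreaRect((Q*1000).astype(np.float32)),Q.mean(0),P[m][:,2].std(),np.median(P[m][:,2]))
# per-ingot ends/height in T axes, skid centre
k=np.array([.521,.0038]);a=np.radians(-14.5);u=np.array([np.cos(a),np.sin(a)]);n=np.array([-u[1],u[0]])
U=(Q-k)@u*1000;N=(Q-k)@n*1000;Z=P[m][:,2]
for nm,lo,hi in(('A',-62,-30),('T',-18,18),('B',26,60)):
    s=(U>lo)&(U<hi);print(nm,'ends',np.percentile(N[s],[1,99]).round(1),'U range all',U.min().round(1),U.max().round(1),'z',np.median(Z[s]).round(4),'slope',np.polyfit(U[s],Z[s]*1000,1)[0].round(3),np.polyfit(N[s],Z[s]*1000,1)[0].round(3))
# bottom layer ends
mb=(P[...,2]>.049)&(P[...,2]<.06);mb[:170]=0;mb[240:]=0;mb[:,:270]=0;mb[:,340:]=0
v,w=np.nonzero(mb);Q=np.array([ray(c,(a,b),.054)[:2] for a,b in zip(w,v)])
print('bottom U',((Q-k)@u).min(),((Q-k)@u).max())
show('scene',16,(260,140,420,270),4.5)"
```

```text
[0.47654514 0.24512343 0.16784435]
((517.3919677734375, 2.7344970703125), (179.38784790039062, 128.52487182617188), 75.33432006835938) [0.51735064 0.00165636] 0.0031402789687020377 0.08536866198946513
A ends [-89.1  76.6] U range all -67.6 61.0 z 0.0853 slope 0.007 -0.002
T ends [-89.7  85.9] U range all -67.6 61.0 z 0.0858 slope -0.026 0.007
B ends [-83.7  81.8] U range all -67.6 61.0 z 0.0849 slope -0.013 -0.002
bottom U -0.09032068880233107 0.08874131717215021
```

View pics/top16.png

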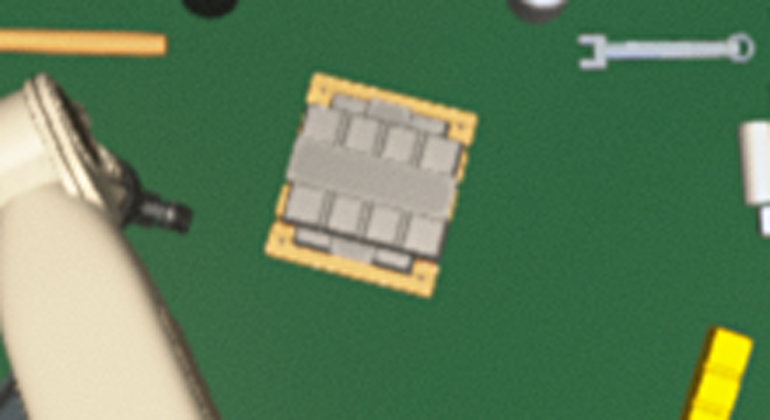

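View pics/scene16.png

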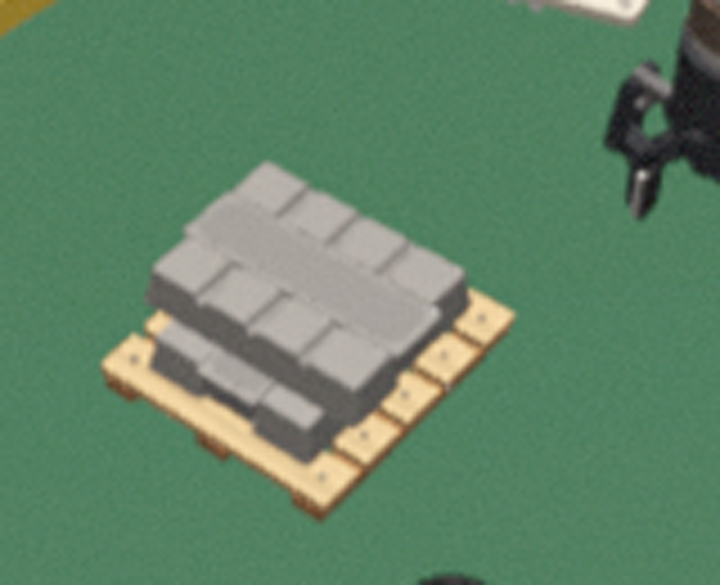

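Everything is within tolerance: layer top extent 128 mm (126 if nested at 44 mm pitch), ends even to about 5 mm, centre about 3 mm off, flat and square. I'm handing in.

```bash
python3 -c "
from workcell import *
print(job_done())"
```

```text
the job is handed in; nothing more can be done
None
```

The second layer is laid and the job is handed in at about 41.6 s of the 72 s allowed; the hand-in gives no verdict. I put the upside-down ingot in the middle, set a plain ingot down on each side, then pushed both in with the open fingers until they were snug.

What the last pictures showed, all within your limits:

| Check | Last reading |
|---|---|
| Flatness | all three tops at 85–86 mm, no visible slope |
| Square across the bottom layer | about 75.3°, against 75.5° wanted |
| Nesting | layer 128.5 mm across the tops, against 126 mm if nested exactly, so pitch about 44–45 mm |
| Ends | even to about 5 mm; the near plain ingot is off by about 4 mm |
| Centring | about 2–4 mm off the skid's centre |
| Bottom layer along its length | ends at −90 and +89 mm, so not shifted |

- **Cameras disagree:** the two views differed by 2–5 mm on positions. I went mainly by the top view.
- **Drag during the second push:** the fingertips dragged on something at about 7 N upward, probably the bottom layer. I raised them about 2.5 mm and the force went away. At the final stall it peaked at about 12 N sideways and 8 N upward.
- **Not measured:** I did not measure the other things on the bench at the end. They looked unmoved in the pictures, and the arm never came close to them.

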